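# Line up and bolt the bar of a sloping market-stall display stand

## Robot

A 7-joint arm with a two-finger parallel gripper is mounted at the origin on the work surface. World frame = base frame: x ahead of the robot, y to its left, z up, the work surface at z = 0. Lengths are in m, angles in rad, forces in N, time in s.
With the tool pointing down it reaches from about 0.4 to 0.85 m from the base axis. Payload 10.4 kg.
Tool frame: the origin (TCP) lies on the front face of the gripper's body, between the roots of the fingers; the fingertips stand 73 mm ahead of it and the grasp point (between the pads) lies 54 mm ahead of it; x points along the fingers, y is the direction in which the jaws open and shut, and the axes are right-handed (so a half turn about x gives the same grasp; the last joint's range is limited). The gripper opens to 85 mm and grips with 20 to 120 N. Pads are 22 mm wide; open, the fingers measure 114 mm over their backs; the gripper's body (76 mm by 85 mm) begins 54 mm behind the grasp point. The pads swing forward as they close: fully open they stand 13 mm farther back than shut.
Start: joints at [-1.295, 0.332, -0.065, 1.46, 0.022, 1.35, -0.088], TCP at [0.184, 0.597, 0.304] pointing down, gripper open.
Joint ranges: [-2.6, 2.6], [-0.5, 2.12], [-1.47, 1.34], [0.16, 2.42], [-1.27, 4.41], [0.06, 2.06], [-2.6, 2.6]. Speed limits (rad/s): [2.22, 2.22, 2.79, 2.79, 3.14, 3.14, 3.14].

## Interface

Orientations are given as a unit quaternion [x, y, z, w].
In Python, from workcell import manip gives the robot as it stands. The module is installed in compiled form; this text tells all that it offers.
- The arm moves only by the tool arm_command, never from a script. Its argument "moves" is a list that holds one entry, the list of rows, each a list of 5 numbers: the closure, from 0 (fully open) to 1 (shut), then the shift along the tool's x, y, z in units of 25 mm (1.0 is 25 mm), then the turn about the tool's x in degrees. A call has 1 to 12 rows; each row shifts and turns the commanded pose from where the row before left it, along the tool's axes as they then stand; what a row does not reach is not made up. A row lasts 1/12 s, in which the tool goes at most 41.7 mm and 7.16 degrees, less where a joint would pass 70% of its speed; a pose out of reach is approached as far as the arm can. A call is refused whole if a number of a shift passes 1 or a number of a turn 7.16, either way. A call with a gripper value outside its range is refused whole. The fingers move at their own pace and stop on an object; "force" is the grip in N (left out, the last holds). Time passes only in rows, so rows that do not move let the fingers close. It gives the time, the measured TCP pose, the force and the opening at its end, in the units of the state.
- manip.get_obs(): the state, without advancing time (a new reading comes with each control period).
- manip.camera(name): name is "scene" or "side" or "wrist"; returns the picture (480x640x3 uint8, red, green, blue); there is no depth.
- manip.camera_info(name): a dict with "vfov" (degrees; the focal length in pixels is half the picture's height over the tangent of half this angle, whatever the lens; pixels are square), "cx", "cy" (the principal point, pixels), "dist_coeffs" ([k1, k2, p1, p2, k3] as OpenCV has them; the pictures are not rectified), "pose" (4x4, takes a point from camera to world coordinates). Camera axes: x right, y down, z forward; pixel columns grow to the right and rows downward; lengths in m; the calibration is good to about 2 mm. A picture is of the moment at which its call begins: read the wrist's pose just before it. camera_info takes no time and is no camera call; for the wrist camera it gives the pose at the moment of the call.
- manip.hand_in(): hands the job in, once; it reports no verdict.
Trained networks look in the newest picture that a camera, given by its name, has taken for a name from the list of things; names that differ only in an ending like _2 or _b are one class to them, and where a whole thing is asked for, a point or a joint stands for the part that bears it (a point fixed in the world has none). Each returns a list of dicts, best first, with "confidence" (0 to 1); they miss things now and then, are a little off and sometimes report something else, mostly with a low value. They report only what shows in the picture. A call takes as long as a camera call.
- manip.regions_of(query, camera): "mask" (480x640 bool, what is visible of it) and "rect" ([left, top, right, bottom] in pixels, round what is visible of it).
- manip.pinpoint(query, camera): "pixel" ([row, column] in pixels: a listed point, or the origin of a listed thing).
The state is a dict: "clock": time; "joint_pos": joint angles; "joint_velocities": joint speeds; "tau": joint torques, N m; "position": TCP position; "ee_rot": TCP orientation; "ft_force": force on the tool from outside, world axes, zero at the start; "torque": the same for the moment, N m; "grip_width": opening from 0.0 (shut) to 1.0 (fully open).
Only numpy, scipy, OpenCV 4.12 (cv2) and the standard library are available. Lean on these libraries where they do the work, as an engineer would, in place of code of your own. Each camera call takes 0.05 s, during which the arm holds its last target.

## Task

The steel cross bar on the sloping display stand has slipped sideways, so its bolt hole no longer lines up with the hole in the board beneath. Work the tapered drift from the tool rack down through both holes, nearly to its shoulder, to lever them into line, then put the drift back upright in a hole of the rack and fit the short straight bolt fully home through bar and board. Leave the awl in the rack and the goods on the counter where they are.

Things in the scene. Friction and masses are not known exactly. Their poses are not given: they have to be found in the camera images.
- bed: Fixed sloping board of the stand, 160 x 270 x 12 mm. Origin: centre of its 17 mm through hole on the upper face, 110 mm above the counter. z: hole axis, up from the face, 0.42 rad from vertical, leaning to the low edge (robot side); y: level, along the bar; x: up the slope. 75 mm free air under the hole. At y +-85 mm keepers 9 mm high over the bar, at +-108 mm pegs 28 mm high on the bar.
- rail_hole (a point): Centre of the 17 mm hole of the steel cross bar, on the bar's upper face. The bar is flat, 240 mm long, 48 mm wide, 6 mm thick, and lies on the board, so this point is 6 mm above the board's face along the board's z. Both holes have 1 mm chamfers.
- rail (a joint): Sliding of the bar along the board's y, in m: 0 when its hole is exactly over the board's hole; it starts 5 to 9 mm to the -y side. It moves under about 3 N and stays where it is left (friction, no spring); stops at +12 and -12 mm.
- rack: Fixed wooden rack, 90 x 230 mm. Origin: centre of its underside, z up, y along its row of three 18 mm through holes at y = -70, 0, +70 mm, x = 0. Upper face of its 14 mm top board is 85 mm above the counter; below that board 59 mm of open air to the base board. Drift, bolt and awl hang by their shoulders in the holes, in any order.
- drift: Tapered drift, plain steel, round, about 0.25 kg. Origin: on its axis at the underside of its shoulder; z along the axis to the handle's top. Above: shoulder 26 mm wide, 5 mm thick, then a straight handle 20 mm in diameter up to z = 70 mm. Below: 22 mm of straight shank 15.5 mm in diameter, then a 40 mm taper to a blunt 5 mm tip at z = -62 mm.
- bolt: Bolt, plain steel, round, about 0.16 kg. Origin: on its axis at the underside of its collar; z along the axis to the head. Above: collar 32 mm wide, 4 mm thick, then a plain round head 22 mm in diameter up to z = 36 mm. Below: straight 14 mm shank, its last 7 mm tapering to 8 mm, end at z = -40 mm. Fully home, its collar rests on the bar.
- awl: Awl with a bulbous pale wooden handle 54 mm high and 32 mm wide, in the third hole of the rack; not needed. Origin at the underside of the handle, z up.
- padlock_big: Goods: brass padlock lying flat, body 60 mm square, 24 mm high. Origin under the body.
- padlock_small: Goods: brass padlock lying flat, body 45 mm square, 24 mm high. Origin under the body.
- sheathed: Goods: sheathed knife lying flat along its x, 230 mm long, 18 mm high. Origin under the mouth of the sheath.
- whetstone: Goods: grey whetstone, 150 x 50 x 22 mm. Origin under its centre.
- wax_tin: Goods: round tin, 64 mm wide, 45 mm high. Origin under its centre.
- bell: Goods: brass hand bell, 62 mm wide, 90 mm high. Origin under its centre.
- drift_tip (a point): Centre of the drift's blunt tip, 62 mm below its shoulder on the axis.

How it is judged:
By the outcome, as a careful person would: the job done as asked, in the order asked, and still so for the second after the job is handed in, with the robot touching nothing.
It also fails if it takes over 67 s, if anything falls off the work surface, if the arm or the gripper's body presses on something with over 40 N, if the wrist force passes 120 N, or if a joint passes its speed limit or range.

## Working session

There is one attempt and no reset: what is moved stays moved. The work goes in short steps, Python scripts to look and compute and a tool call to move; the robot and the scene stay as the last step left them, time stands still between calls to the robot, and variables do not carry over. Pictures are saved under pics/ and viewed, and the job is handed in when it is done.

Besides the shell and the picture viewer there is one more tool, called after "Call:" as a command line: name --argument value ..., lists and objects as JSON in quotes. arm_command: Moves the arm, as the interface text tells. Its arguments: {"type":"object","properties":{"moves":{"type":"array","items":{"type":"array","items":{"type":"array","items":{"type":"number"}}}},"force":{"type":"number"}},"required":["moves"]}

```bash
mkdir -p pics
python3 - <<'E'
from workcell import manip
import cv2,numpy as np
o=manip.get_obs()
for k,v in o.items(): print(k,np.round(v,4).tolist())
for n in ["scene","side","wrist"]:
    i=manip.camera_info(n); print(n,{k:np.round(v,4).tolist() for k,v in i.items()})
    cv2.imwrite(f"pics/{n}0.png",manip.camera(n)[:,:,::-1])
E
```

```text
clock 0.0
joint_pos [-1.2946, 0.3329, -0.0647, 1.4609, 0.0216, 1.3499, -0.0885]
joint_velocities [0.0015, 0.0012, -0.0007, -0.0007, 0.0013, -0.0012, -0.0006]
tau [0.0, -62.5458, 0.049, -39.16, 0.0162, 0.0101, -0.0]
position [0.1839, 0.5971, 0.3031]
ee_rot [0.1047, 0.6993, -0.1057, 0.6992]
ft_force [0.3955, -0.4901, 0.0116]
torque [-0.0321, 0.002, 0.0186]
grip_width 0.9988
scene {'vfov': 52.0677, 'cx': 315.0729, 'cy': 236.9342, 'dist_coeffs': [0.018, 0.0, 0.0, 0.0, 0.0], 'pose': [[0.0767, 0.5489, -0.8324, 1.3013], [0.997, -0.046, 0.0615, -0.0199], [-0.0046, -0.8346, -0.5508, 0.6291], [0.0, 0.0, 0.0, 1.0]]}
side {'vfov': 54.517, 'cx': 317.7386, 'cy': 237.3881, 'dist_coeffs': [0.0068, 0.0, 0.0, 0.0, 0.0], 'pose': [[0.7044, -0.5385, 0.4624, 0.1389], [-0.7098, -0.5364, 0.4565, -0.3693], [0.0022, -0.6498, -0.7601, 0.7836], [0.0, 0.0, 0.0, 1.0]]}
wrist {'vfov': 61.3155, 'cx': 322.4474, 'cy': 240.6464, 'dist_coeffs': [0.0265, 0.0, 0.0, 0.0, 0.0], 'pose': [[0.2941, 0.9215, 0.2537, 0.1199], [0.9558, -0.2831, -0.0795, 0.6177], [-0.0014, 0.2659, -0.964, 0.373], [0.0, 0.0, 0.0, 1.0]]}
```

View pics/scene0.png

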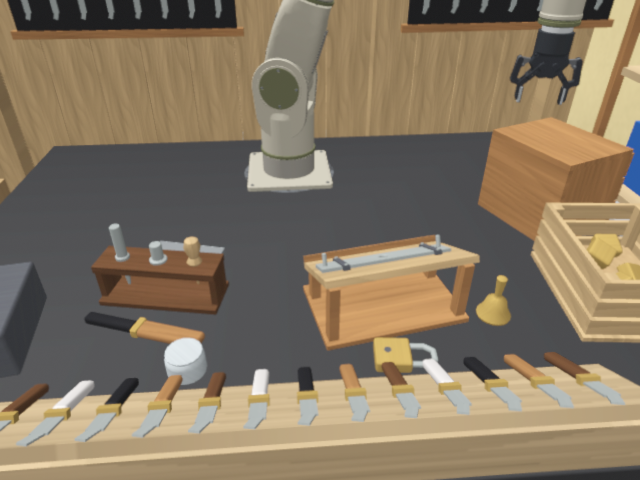

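View pics/side0.png

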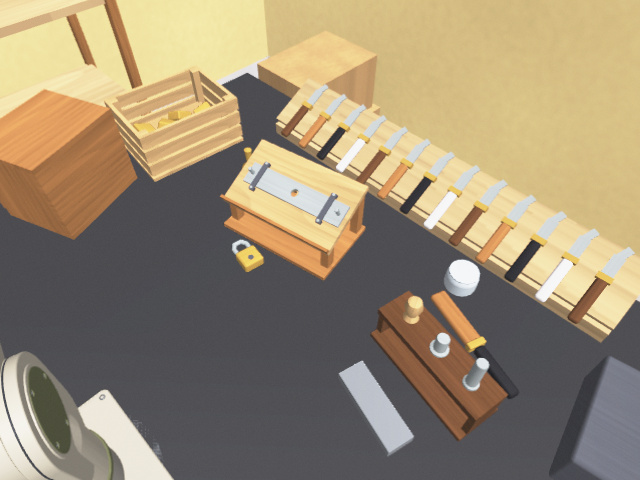

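View pics/wrist0.png

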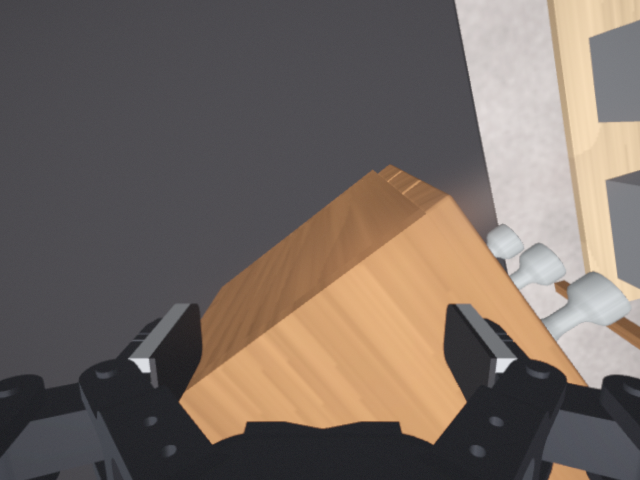

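Scene/side show the rack (scene ~160,270), with the drift (118,243), bolt (157,252), awl (193,250); bed with bar at ~(390,258). Next: triangulate.

```bash
cat > h.py <<'E'
from workcell import manip
import cv2,numpy as np
from scipy.spatial.transform import Rotation as R
from scipy.optimize import least_squares
np.set_printoptions(precision=4,suppress=True)
def K(i):
    f=240/np.tan(np.radians(i['vfov'])/2); return np.array([[f,0,i['cx']],[0,f,i['cy']],[0,0,1.]])
def ray(i,uv):
    p=cv2.undistortPoints(np.array([[uv]],float),K(i),np.array(i['dist_coeffs']))[0,0]
    T=np.array(i['pose']); d=T[:3,:3]@np.array([p[0],p[1],1]); return T[:3,3],d/np.linalg.norm(d)
def proj(i,P):
    T=np.linalg.inv(np.array(i['pose'])); rv=cv2.Rodrigues(T[:3,:3])[0]
    return cv2.projectPoints(np.atleast_2d(np.array(P,float)),rv,T[:3,3],K(i),np.array(i['dist_coeffs']))[0][:,0]
def tri(obs):
    A=np.zeros((3,3));b=np.zeros(3)
    for c,d in obs:
        M=np.eye(3)-np.outer(d,d);A+=M;b+=M@c
    X=np.linalg.solve(A,b)
    return X,[np.linalg.norm((np.eye(3)-np.outer(d,d))@(X-c)) for c,d in obs]
def onz(c,d,z): return c+d*(z-c[2])/d[2]
def tcp():
    o=manip.get_obs(); return np.array(o['position']),R.from_quat(o['ee_rot'])
E
python3 - <<'E'
from h import *
names=["bed","rail_hole","rack","drift","bolt","awl","drift_tip","padlock_small","sheathed","whetstone","wax_tin","bell","padlock_big"]
I={n:manip.camera_info(n) for n in ["scene","side"]}
for n in names:
    ob=[];s=n
    for c in I:
        r=manip.pinpoint(n,c)
        s+=f" {c}:"+";".join(f"{np.round(x['pixel'],1)} {x['confidence']:.2f}" for x in r[:2])
        if r: p=r[0]['pixel']; ob.append(ray(I[c],(p[1],p[0])))
    print(s)
    if len(ob)==2: print("   ",*tri(ob))
print(manip.get_obs()['clock'])
E
```

```text
bed scene:[256.8 385.1] 0.73;[256.9 123.5] 0.52 side:[192.6 290.4] 0.84;[260.3 253.6] 0.41
    [0.594  0.1591 0.1118] [np.float64(0.0007276788192767254), np.float64(0.0007276788192766263)]
rail_hole scene:[255.7 383.7] 0.94 side:[190.  290.5] 0.94;[260.3 252.1] 0.31
    [0.5955 0.1578 0.1169] [np.float64(0.0029487825943401024), np.float64(0.002948782594340183)]
rack scene:[293.1 167.5] 0.69 side:[371.9 429.5] 0.75
    [ 0.5309 -0.2583  0.0021] [np.float64(0.002458957036269602), np.float64(0.002458957036269592)]
drift scene:[254.5 122.4] 0.74;[328.1 134.4] 0.60 side:[384.4 474. ] 0.78
    [ 0.5177 -0.3304  0.0906] [np.float64(0.0033729776699560443), np.float64(0.003372977669956064)]
bolt scene:[262.5 158.5] 0.70 side:
awl scene: side:[317.6 406.8] 0.94
drift_tip scene:[285.9 129.1] 0.60 side:[283.1 459.4] 0.32
    [ 0.6491 -0.2462  0.1248] [np.float64(0.029685020608689383), np.float64(0.02968502060868946)]
padlock_small scene: side:[261.  254.5] 0.58;[348.2 473.7] 0.29
sheathed scene:[329.2 136.6] 0.72 side:[346.5 476.2] 0.93;[263.8 249.8] 0.26
    [ 0.631  -0.2926  0.0048] [np.float64(9.167105344146924e-05), np.float64(9.167105344156348e-05)]
whetstone scene:[255.  189.2] 0.80 side:[409.5 370.6] 0.86
    [ 0.4064 -0.2303  0.0048] [np.float64(0.0002740830556278677), np.float64(0.0002740830556279772)]
wax_tin scene:[367.5 186.9] 0.72 side:[347.  477.2] 0.61;[283.3 458.9] 0.59
    [ 0.6679 -0.2492 -0.0695] [np.float64(0.03935892362470121), np.float64(0.039358923624701066)]
bell scene:[314.1 490.7] 0.61 side:[259.4 253.9] 0.15
    [ 0.5493  0.3415 -0.1329] [np.float64(0.08206557475931876), np.float64(0.08206557475931878)]
padlock_big scene:[359.8 389.2] 0.71 side:
1.45
```

```bash
cat >> h.py <<'E'
def plan(target,tooly=None,pos=None,rot=None):
    """target TCP world pos; tooly: wanted horizontal direction of tool y. prints turn (deg) & shift in final/now tool axes, units"""
    p,r=tcp()
    d=np.array(target)-p
    M=r.as_matrix()
    turn=0
    if tooly is not None:
        best=None
        for s in (1,-1):
            t=s*np.array([tooly[0],tooly[1],0]);t/=np.linalg.norm(t)
            a=np.arctan2(t@M[:,2],t@M[:,1]); 
            if best is None or abs(a)<abs(best): best=a
        turn=np.degrees(best)
    M2=M@R.from_euler('x',turn,degrees=True).as_matrix()
    print("pos",p,"delta w",d,"| now-axes units",M.T@d/.025,"| turn deg",round(turn,2),"| after-turn units",M2.T@d/.025)
E
python3 - <<'E'
from h import *
p,r=tcp();M=r.as_matrix();print(M)
i=manip.camera_info('wrist');T=np.array(i['pose'])
print("cam in tool",M.T@(T[:3,3]-p)); print(M.T@T[:3,:3])
plan([0.46,-0.24,0.36],[0,1])
E
```

```text
[[ 0.      0.2944  0.9557]
 [ 0.0001  0.9557 -0.2944]
 [-1.      0.0001 -0.    ]]
cam in tool [-0.0698  0.0008 -0.0673]
[[ 0.0002 -0.2658  0.964 ]
 [ 1.      0.0004 -0.0001]
 [-0.0004  0.964   0.2658]]Traceback (most recent call last):
  File "<stdin>", line 5, in <module>
  File "h.py", line 32, in plan
    t=s*np.array([tooly[0],tooly[1],0]);t/=np.linalg.norm(t)
                                        ^^^^^^^^^^^^^^^^^^^^
numpy._core._exceptions._UFuncOutputCastingError: Cannot cast ufunc 'divide' output from dtype('float64') to dtype('int64') with casting rule 'same_kind'
```

```bash
sed -i 's/tooly\[1\],0\])/tooly[1],0.])/' h.py
python3 - <<'E'
from h import *
plan([0.55,0.16,0.36],[0,1])
E
```

```text
pos [0.184  0.5973 0.3039] delta w [ 0.366  -0.4373  0.0561] | now-axes units [ -2.2444 -12.4069  19.1419] | turn deg -17.12 | after-turn units [ -2.2444 -17.4925  14.6409]
```

Call:
arm_command --moves '[[[0, -0.75, 0, 0, -5.7], [0, -0.75, 0, 0, -5.7], [0, -0.75, 0, 0, -5.7], [0, 0, -1, 0.83, 0], [0, 0, -1, 0.83, 0], [0, 0, -1, 0.83, 0], [0, 0, -1, 0.83, 0], [0, 0, -1, 0.83, 0], [0, 0, -1, 0.83, 0], [0, 0, -1, 0.83, 0], [0, 0, -1, 0.83, 0], [0, 0, -1, 0.83, 0]]]'

```text
clock: 2.45
position: [0.3714, 0.3708, 0.3604]
ee_rot: [0.0, 0.707, 0.0, 0.707]
ft_force: [1.5, 0.2, -0.1]
grip_width: 0.999
```

Call:
arm_command --moves '[[[0, 0, -1, 0.83, 0], [0, 0, -1, 0.83, 0], [0, 0, -1, 0.83, 0], [0, 0, -1, 0.83, 0], [0, 0, -1, 0.83, 0], [0, 0, -1, 0.83, 0], [0, 0, -1, 0.83, 0], [0, 0, -0.5, 0.83, 0], [0, 0, 0, 0, 0], [0, 0, 0, 0, 0]]]'

```text
clock: 3.28
position: [0.5373, 0.1836, 0.3599]
ee_rot: [0.001, 0.707, -0.001, 0.707]
ft_force: [-1.0, 0.4, -1.2]
grip_width: 1.007
```

Run:
```python
from h import *
print(manip.get_obs()['clock'],tcp()[0],manip.get_obs()['joint_pos'])
i=manip.camera_info('wrist')
cv2.imwrite("pics/w1.png",manip.camera('wrist')[:,:,::-1])
for n in ["bed","rail_hole"]:
    r=manip.pinpoint(n,'wrist')
    for x in r: 
        p=x['pixel'];print(n,x, onz(*ray(i,(p[1],p[0])),.11 if n=='bed' else .1155))
plan([0.5,-0.26,0.36],[0,1])
```

```text
3.2833 [0.5373 0.1836 0.3599] [-0.6638  0.1781  0.2936  1.5446 -0.0515  1.4268  1.2007]
bed {'pixel': [285.2, 295.7], 'confidence': 0.94} [0.5974 0.1614 0.11  ]
rail_hole {'pixel': [289.8, 287.6], 'confidence': 0.61} [0.5992 0.155  0.1155]
pos [0.536  0.1857 0.3601] delta w [-0.036  -0.4457 -0.0001] | now-axes units [ -0.003  -17.8265  -1.4606] | turn deg 0.07 | after-turn units [ -0.003  -17.8283  -1.4387]
```

View pics/w1.png

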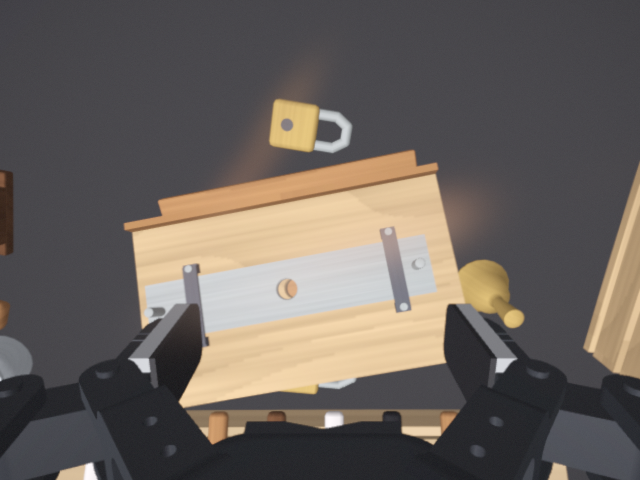

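Call:
arm_command --moves '[[[0, 0.8, -0.4, 0.5, 0], [0, 0.8, -0.4, 0.5, 0], [0, 0.8, -0.3, 0.5, 0], [0, 0, 0, 0, 0], [0, 0, 0, 0, 0], [0, 0, 0, 0, 0]]]'

```text
clock: 3.93
position: [0.5736, 0.1585, 0.3011]
ee_rot: [-0.0, 0.707, 0.001, 0.707]
ft_force: [0.9, -0.2, 1.1]
grip_width: 0.998
```

Run:
```python
from h import *
import pickle
print(manip.get_obs()['clock'],tcp()[0],manip.get_obs()['joint_pos'])
i=manip.camera_info('wrist')
im=manip.camera('wrist')
pickle.dump(i,open('w2.pkl','wb'))
cv2.imwrite("pics/w2.png",im[:,:,::-1])
for n in ["bed","rail_hole"]:
    r=manip.pinpoint(n,'wrist')
    for x in r: 
        p=x['pixel'];print(n,x, onz(*ray(i,(p[1],p[0])),.11 if n=='bed' else .1155))
c=im[120:380,60:580,::-1]
cv2.imwrite("pics/w2c.png",cv2.resize(im[160:340,220:460,::-1],None,fx=3.3,fy=3.3,interpolation=cv2.INTER_CUBIC))
```

```text
3.9333 [0.5736 0.1585 0.3011] [-0.6061  0.2681  0.3158  1.5659 -0.0858  1.3203  1.2924]
bed {'pixel': [270.0, 324.0], 'confidence': 0.58} [0.5994 0.1605 0.11  ]
rail_hole {'pixel': [274.5, 312.9], 'confidence': 0.72} [0.6007 0.1531 0.1155]
```

View pics/w2.png

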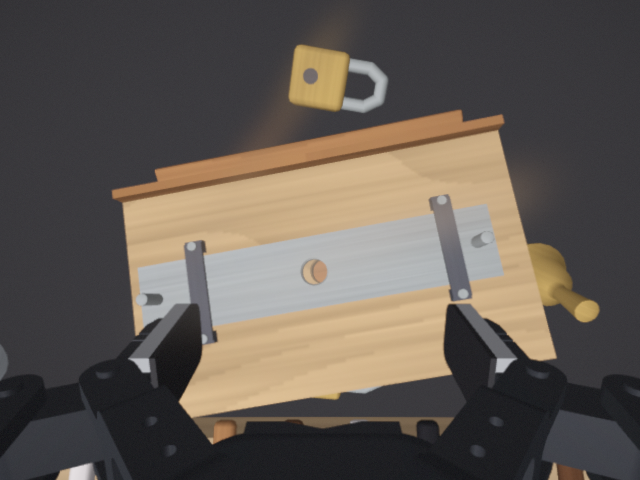

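View pics/w2c.png

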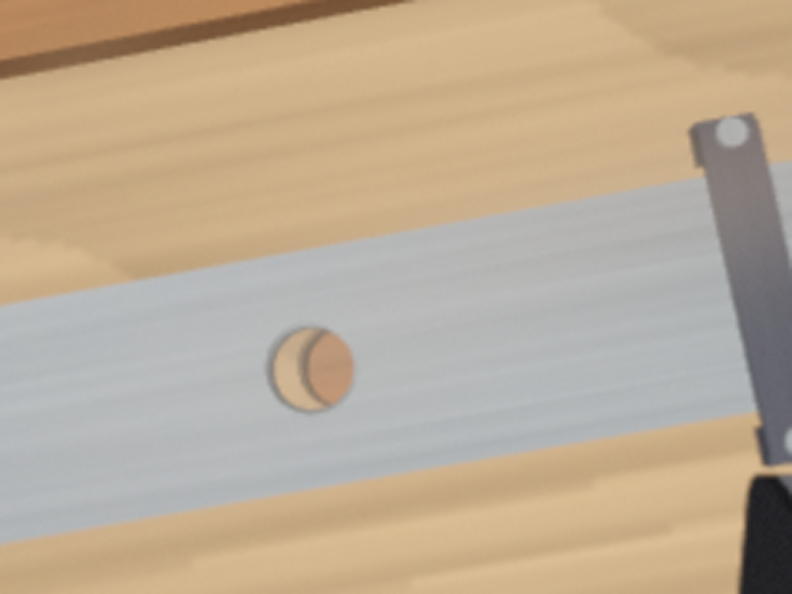

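```bash
cat > fit.py <<'E'
from h import *
import pickle
i=pickle.load(open('w2.pkl','rb'))
def bedR(yaw,t=.42): # z leans to -x (robot side), rot about y by -t
    return R.from_euler('z',yaw)*R.from_euler('y',-t)
obs=[ # (bx,by,bz,slides, u,v)
(-.024,-.12,.006,1,138,267),(-.024,.12,.006,1,488,205),(.024,.12,.006,1,503,276),
(0,0,.006,1,314.2,271.8),(0,-.108,.034,1,142,300),(0,.108,.034,1,487.5,238),
]
kp=[(0,-.085,None,0,197,292.5),(0,.085,None,0,452,247.5)]
def model(q):
    x,y,yaw,s,t,kz,z=q
    P=[(a,b+sl*s,c) for a,b,c,sl,_,_ in obs]+[(0,k[1],kz) for k in kp]
    W=bedR(yaw,t).apply(P)+[x,y,z]
    return proj(i,W)
uv=np.array([o[4:] for o in obs]+[k[4:] for k in kp])
for fixz in (1,0):
    f=lambda q: np.r_[(model(q)-uv).ravel(), (q[4]-.42)/.01*1, (q[5]-.012)/.003, (q[6]-.11)/(.0005 if fixz else .02)]
    r=least_squares(f,[.6,.16,.17,-.007,.42,.012,.11])
    print(r.x, r.cost); print((model(r.x)-uv))
E
python3 fit.py
```

```text
[ 0.6007  0.1604  0.1862 -0.0056  0.4153  0.0117  0.1087] 21.193926722862788
[[ 0.765   1.1001]
 [-1.4326  0.1509]
 [ 0.7205  0.611 ]
 [ 0.8087  0.2421]
 [-4.2576 -0.034 ]
 [ 3.4254 -0.6242]
 [-0.009  -0.1944]
 [-0.0702 -0.2625]]
[ 0.6012  0.1604  0.186  -0.0055  0.4108  0.0132  0.1069] 13.333988575078214
[[ 2.1647  0.8795]
 [-2.3425  0.4305]
 [-0.4733  0.4127]
 [ 1.0723  0.0385]
 [-2.5637 -0.314 ]
 [ 2.3495 -0.3313]
 [ 0.1758 -0.5371]
 [-0.3388 -0.4768]]
```

Call:
arm_command --moves '[[[0, -0.8, -1, 0, 0], [0, -0.8, -1, 0, 0], [0, -0.8, -1, -0.2, 0], [0, 0, -1, -0.2, 0], [0, 0, -1, -0.2, 0], [0, 0, -1, -0.2, 0], [0, 0, -1, -0.2, 0], [0, 0, -1, -0.2, 0], [0, 0, -1, -0.2, 0], [0, 0, -1, -0.2, 0], [0, 0, -1, -0.2, 0], [0, 0, -1, -0.2, 0]]]'

```text
clock: 5.08
position: [0.5236, -0.1435, 0.3612]
ee_rot: [0.0, 0.706, 0.0, 0.708]
ft_force: [0.6, -0.3, 0.1]
grip_width: 1.007
```

Call:
arm_command --moves '[[[0, 0, -1, -0.2, 0], [0, 0, -1, -0.2, 0], [0, 0, -1, -0.2, 0], [0, 0, -1, -0.2, 0], [0, 0, -1, -0.2, 0], [0, 0, 0, 0, 0], [0, 0, 0, 0, 0], [0, 0, 0, 0, 0]]]'

```text
clock: 5.75
position: [0.4993, -0.2668, 0.3606]
ee_rot: [-0.0, 0.707, 0.0, 0.707]
ft_force: [0.2, 0.9, 0.3]
grip_width: 1.0
```

Run:
```python
from h import *
import pickle
print(manip.get_obs()['clock'],tcp()[0],manip.get_obs()['joint_pos'])
i=manip.camera_info('wrist')
im=manip.camera('wrist')
pickle.dump(i,open('w3.pkl','wb'))
cv2.imwrite("pics/w3.png",im[:,:,::-1])
for n in ["drift","bolt","awl"]:
    r=manip.pinpoint(n,'wrist')
    for x in r: 
        p=x['pixel'];print(n,x, onz(*ray(i,(p[1],p[0])),.085))
```

```text
5.75 [ 0.4993 -0.2668  0.3606] [-0.1236  0.188   0.6214  1.5622 -0.1112  1.4262  2.077 ]
drift {'pixel': [230.9, 258.4], 'confidence': 0.73} [ 0.519  -0.3222  0.085 ]
bolt {'pixel': [251.2, 332.5], 'confidence': 0.68} [ 0.5375 -0.2569  0.085 ]
awl {'pixel': [264.3, 409.4], 'confidence': 0.57} [ 0.5498 -0.1878  0.085 ]
```

View pics/w3.png

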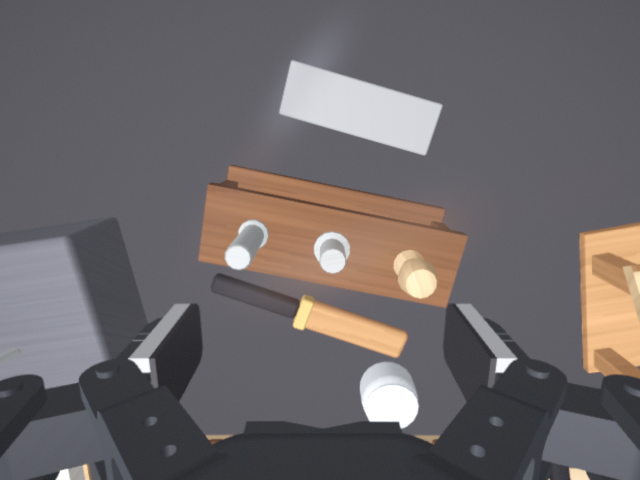

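Run:
```python
from h import *
import pickle
i=pickle.load(open('w3.pkl','rb')); s=manip.camera_info('side'); c=manip.camera_info('scene')
print(tri([ray(i,(258.4,230.9)),ray(s,(474,384.4))]),tri([ray(i,(258.4,230.9)),ray(s,(474,384.4)),ray(c,(122.4,254.5))]))
print(tri([ray(i,(332.5,251.2)),ray(c,(158.5,262.5))]))
im=cv2.imread('pics/w3.png')
def circ(P,r,z):
    a=np.linspace(0,2*np.pi,60); return np.c_[P[0]+r*np.cos(a),P[1]+r*np.sin(a),0*a+z]
big=cv2.resize(im[190:310,190:450],None,fx=3,fy=3,interpolation=cv2.INTER_CUBIC)
for P,L in [((.518,-.3268),[(.013,.09),(.010,.155)]),((.533,-.2585),[(.016,.089),(.011,.121)]),((.548,-.1903),[])]:
    for r,z in L+[(.009,.085)]:
        q=(proj(i,circ(P,r,z))-[190,190]+.5)*3
        cv2.polylines(big,[q.astype(int)],True,(0,0,255),1)
cv2.imwrite('pics/o3.png',big)
```

```text
(array([ 0.5255, -0.3286,  0.0718]), [np.float64(0.005181332379875641), np.float64(0.005181332379875688)]) (array([ 0.5182, -0.3273,  0.09  ]), [np.float64(0.005872884856890832), np.float64(0.006297872494538292), np.float64(0.0011625006939280952)])
(array([ 0.5382, -0.2572,  0.0831]), [np.float64(0.00036933352539590875), np.float64(0.0003693335253958471)])
```

View pics/o3.png

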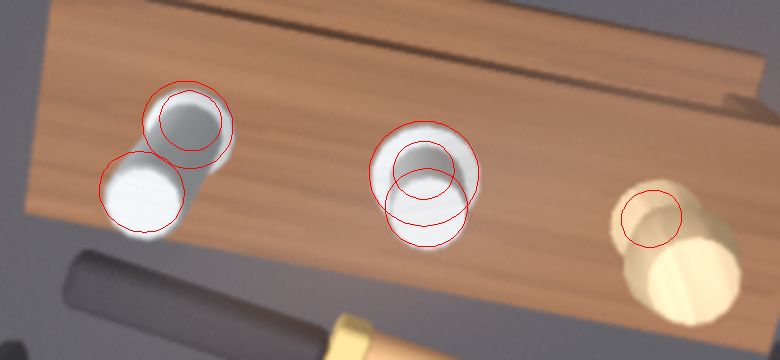

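Call:
arm_command --moves '[[[0.4, 0.3, -0.8, 0.27, 0], [0.4, 0.3, -0.8, 0.27, 0], [0.4, 0.3, -0.8, 0.27, 0], [0.4, 0.8, 0, 0, 0], [0.4, 0.8, 0, 0, 0], [0.4, 0.3, 0, 0, 0], [0.4, 0, 0, 0, 0], [0.4, 0, 0, 0, 0]]]'

```text
clock: 6.62
position: [0.5195, -0.3273, 0.2907]
ee_rot: [-0.0, 0.707, 0.0, 0.707]
ft_force: [0.2, 0.4, 0.3]
grip_width: 0.601
```

Run:
```python
from h import *
import pickle
print(manip.get_obs()['clock'],tcp()[0],manip.get_obs()['grip_width'])
i=manip.camera_info('wrist')
im=manip.camera('wrist')[:,:,::-1].copy()
def circ(P,r,z):
    a=np.linspace(0,2*np.pi,60); return np.c_[P[0]+r*np.cos(a),P[1]+r*np.sin(a),0*a+z]
for P,L in [((.5193,-.3265),[(.013,.09),(.010,.155)]),((.5335,-.2585),[(.016,.089),(.011,.121)])]:
    for r,z in L:
        cv2.polylines(im,[proj(i,circ(P,r,z)).astype(int)],True,(0,0,255),1)
cv2.imwrite("pics/w4.png",im)
plan([.5193,-.3265,.181])
```

```text
6.6167 [ 0.5195 -0.3273  0.2907] 0.6009131745825544
pos [ 0.5196 -0.3275  0.2913] delta w [-0.0003  0.001  -0.1103] | now-axes units [ 4.4135  0.0433 -0.0195] | turn deg 0 | after-turn units [ 4.4135  0.0433 -0.0195]
```

View pics/w4.png

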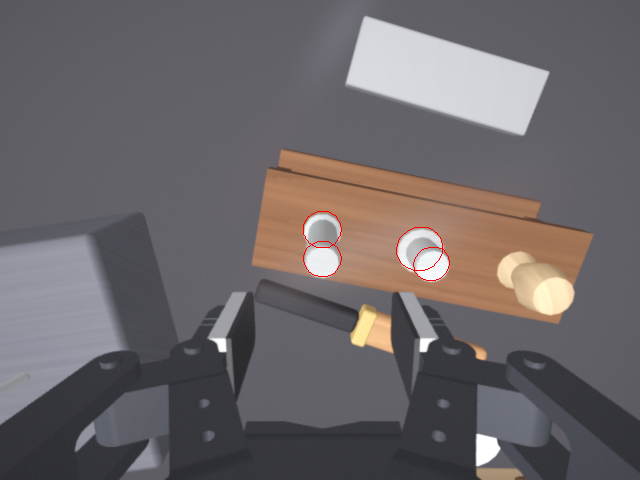

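Call:
arm_command --moves '[[[0.4, 0.9, 0, 0, 0], [0.4, 0.9, 0, 0, 0], [0.4, 0.9, 0, 0, 0], [0.4, 0.9, 0, 0, 0], [0.4, 0.8, 0, 0, 0], [0.4, 0, 0, 0, 0], [1, 0, 0, 0, 0], [1, 0, 0, 0, 0], [1, 0, 0, 0, 0], [1, 0, 0, 0, 0], [1, 0, 0, 0, 0], [1, 0, 0, 0, 0]]]' --force 30

```text
clock: 7.67
position: [0.5201, -0.3283, 0.1823]
ee_rot: [-0.0, 0.706, -0.0, 0.708]
ft_force: [-1.3, 1.0, 7.5]
grip_width: 0.228
```

Call:
arm_command --moves '[[[1, -0.5, 0, 0, 0], [1, -0.8, 0, 0, 0], [1, -0.8, 0, 0, 0], [1, 0, 0, 0, 0], [1, 0, 0, -0.35, 0], [1, 0.05, 0, -0.35, 0], [1, 0.05, 0, -0.35, 0], [1, 0.1, 0, -0.35, 0], [1, 0.15, 0, -0.35, 0], [1, 0, 0, 0, 0], [1, 0, 0, 0, 0]]]'

```text
clock: 8.58
position: [0.4742, -0.3277, 0.2232]
ee_rot: [0.001, 0.708, -0.0, 0.707]
ft_force: [0.1, -0.9, -2.1]
grip_width: 0.226
```

Run:
```python
from h import *
o=manip.get_obs();print(o['clock'],tcp()[0],o['grip_width'],o['ft_force'])
for n in ('side','scene','wrist'):
    im=manip.camera(n)[:,:,::-1]
    if n=='side': im=cv2.resize(im[260:480,320:600],None,fx=2.5,fy=2.5)
    if n=='scene': im=cv2.resize(im[150:330,40:280],None,fx=2.5,fy=2.5)
    cv2.imwrite(f"pics/{n}5.png",im)
```

```text
8.5833 [ 0.4742 -0.3277  0.2232] 0.22632259527711404 [ 0.1414 -0.8783 -2.1311]
```

View pics/side5.png

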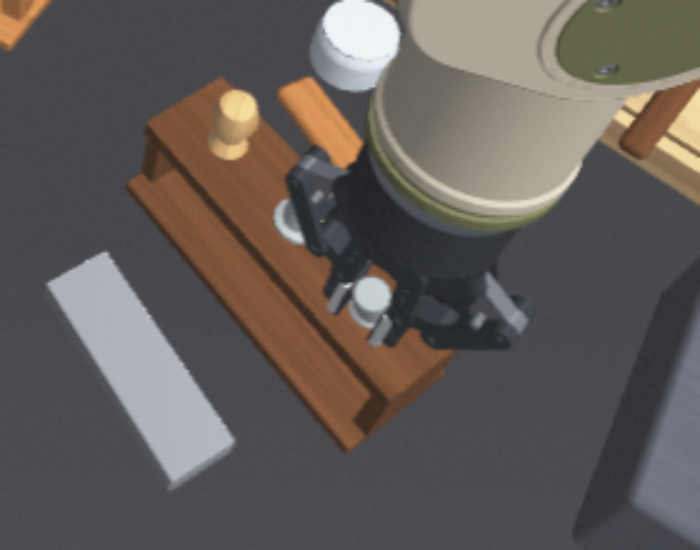

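View pics/scene5.png

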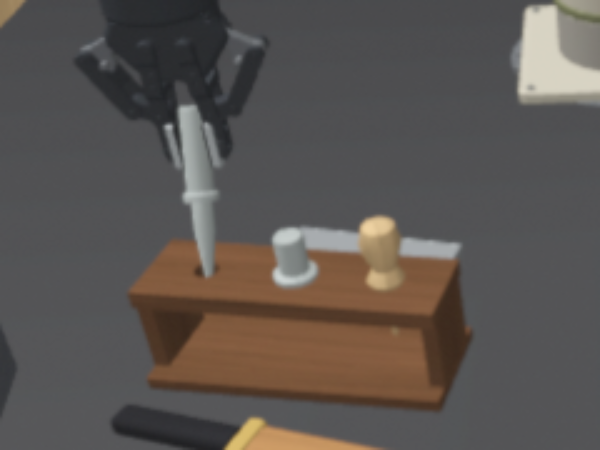

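View pics/wrist5.png

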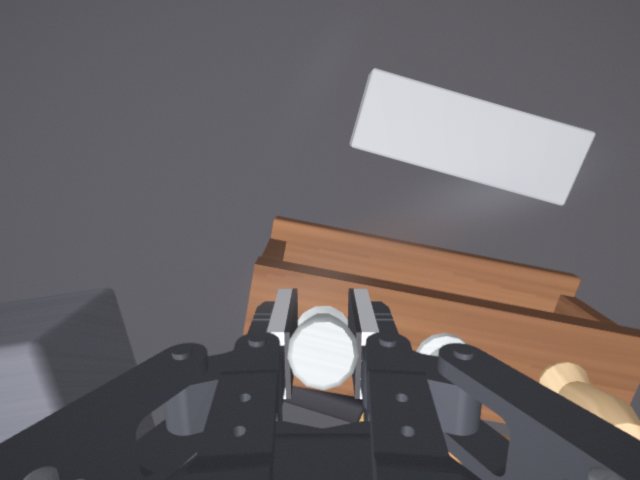

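Call:
arm_command --moves '[[[1, 0, 0, 0, 0], [1, 0, 0, 0, 0], [1, -0.5, 0, 0, 0], [1, -0.8, 0, 0, 0], [1, -0.8, 0, 0, 0], [1, -0.5, 0, 0, 0], [1, 0, 0, 0, 0], [1, 0, 0, 0, 0]]]' --force 100

```text
clock: 9.4
position: [0.4756, -0.3278, 0.2892]
ee_rot: [0.0, 0.707, -0.0, 0.707]
ft_force: [-0.2, 0.7, -2.8]
grip_width: 0.209
```

```bash
cat > tilt.py <<'E'
from h import *
import sys
def look(tag,crop=None,bolt=False):
    o=manip.get_obs();p,r=tcp();M=r.as_matrix();print(o['clock'],p,o['grip_width'],o['ft_force'])
    I=manip.camera_info('scene');im=manip.camera('scene')
    def hit(u,v):
        c,d=ray(I,(u,v)); n=M[:,1]; t=((p-c)@n)/(d@n); return M.T@(c+d*t-p)
    for n in ('drift','drift_tip') if not bolt else ('bolt',):
        for x in manip.pinpoint(n,'scene')[:1]:
            q=x['pixel'];print(n,q,x['confidence'],"tool frame",hit(q[1],q[0]))
    for x in manip.regions_of('bolt' if bolt else 'drift','scene')[:1]:
        print('rect',x['rect'],x['confidence'])
        m=x['mask'];ys,xs=np.nonzero(m)
        # axis points: fit row-median centre line
        rows=np.unique(ys);c=[(np.mean(xs[ys==a]),a) for a in rows]
        T=np.array([hit(*q) for q in c]); 
        k=slice(2,-2);A=np.polyfit(T[k,0],T[k,2],1);print("axis slope dz/dx tool",A,"tilt",np.arctan(A[0]),'ends',T[0],T[-1])
    l,t,rr,b=[int(a) for a in (x['rect'])]
    u0=max(0,l-50);v0=max(0,t-50)
    cv2.imwrite(f'pics/{tag}.png',cv2.resize(im[v0:b+50,u0:rr+50,::-1],None,fx=3,fy=3,interpolation=cv2.INTER_CUBIC)); print('crop0',u0,v0)
    return hit
E
python3 -c "
from tilt import *
look('s6')"
```

```text
9.4 [ 0.4756 -0.3278  0.2892] 0.20909407635242028 [-0.2194  0.6659 -2.8447]
drift [198.7, 109.9] 0.59 tool frame [ 0.0863 -0.      0.0275]
drift_tip [235.0, 115.9] 0.77 tool frame [0.1526 0.     0.0445]
rect [160.5, 240.3, 226.4, 254.2] 0.67
axis slope dz/dx tool [-1.3435  0.2403] tilt -0.9309543253355421 ends [ 0.3832  0.     -0.2808] [ 1.0839  0.     -1.221 ]
crop0 110 190
```

View pics/s6.png

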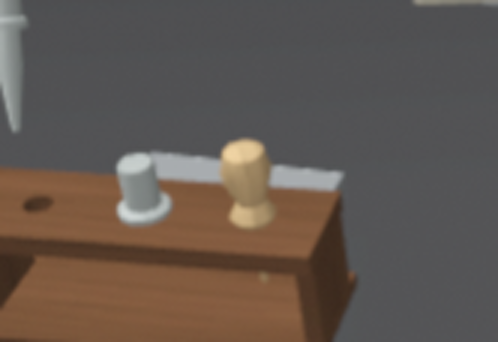

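```bash
cat > ov.py <<'E'
from h import *
def overlay(tag,th,g,cam='scene',gx=.054,half=60,sc=5,bolt=False):
    p,r=tcp();M=r.as_matrix();I=manip.camera_info(cam);im=manip.camera(cam)[:,:,::-1]
    ax=np.array([-np.cos(th),0,-np.sin(th)]) # up axis in tool frame: up=-x, leaning to -z
    prof=[(-.062,.0025),(-.022,.00775),(0,.00775),(0,.013),(.005,.013),(.005,.010),(.070,.010)] if not bolt else [(-.04,.004),(-.033,.007),(0,.007),(0,.016),(.004,.016),(.004,.011),(.036,.011)]
    O=np.array([gx,0,0])-ax*g
    e1=np.array([0,1.,0]);e2=np.cross(ax,e1)
    a=np.linspace(0,2*np.pi,40)
    c0=proj(I,p+M@(O+ax*.0))[0]
    u0,v0=max(0,int(c0[0]-half)),max(0,int(c0[1]-half))
    big=cv2.resize(im[v0:v0+2*half,u0:u0+2*half],None,fx=sc,fy=sc,interpolation=cv2.INTER_CUBIC)
    for z,rr in prof:
        P=O+ax*z+rr*(np.cos(a)[:,None]*e1+np.sin(a)[:,None]*e2)
        q=(proj(I,p+P@M.T)-[u0,v0]+.5)*sc
        cv2.polylines(big,[q.astype(int)],True,(0,0,255),1)
    cv2.imwrite(f'pics/{tag}.png',big)
    print('tip tool',O-ax*.062 if not bolt else O-ax*.04)
E
python3 -c "
from ov import *
overlay('ov7',.42,.042)"
```

```text
tip tool [0.149  0.     0.0424]
```

View pics/ov7.png

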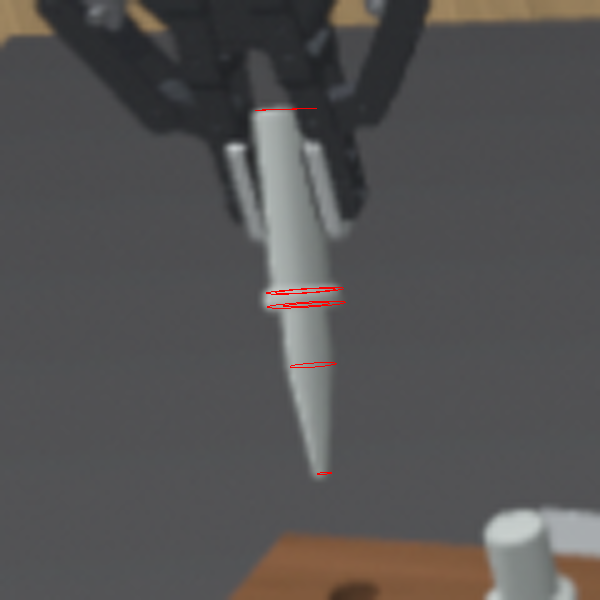

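```bash
cat > bed.py <<'E'
from h import *
BO=np.array([.6007,.1605,.11]);YAW=.186
BR=R.from_euler('z',YAW)*R.from_euler('y',-.42)
YB=BR.apply([0,1,0])
def toolM():
    x=np.array([0,0,-1.]);y=YB;return np.c_[x,y,np.cross(x,y)]
TIP=np.array([.149,0,.0424])
def target(b,tip=TIP): # tcp so that tip sits at bed coords b (m)
    return BO+BR.apply(b)-toolM()@tip
def inbed(tip=TIP):
    p,r=tcp(); return BR.inv().apply(p+r.as_matrix()@tip-BO)
E
python3 -c "
from bed import *
print(manip.get_obs()['joint_pos']); t=target([0,-.003,.066]);print(t);plan(t,YB[:2]);print(BR.as_matrix())"
```

```text
[-0.0222  0.265   0.6544  1.6448 -0.1663  1.2901  2.2324]
[0.5331 0.1447 0.3193]
pos [ 0.4751 -0.3275  0.2879] delta w [0.058  0.4723 0.0314] | now-axes units [-1.246  18.8918  2.313 ] | turn deg -10.68 | after-turn units [-1.246  18.1363  5.7725]
[[ 0.8973 -0.1849 -0.4007]
 [ 0.1689  0.9828 -0.0754]
 [ 0.4078  0.      0.9131]]
```

Call:
arm_command --moves '[[[1, -0.75, 0, 0, -5.34], [1, -0.75, 0, 0, -5.34], [1, -0.75, 0.8, 0.25, 0], [1, 0, 1, 0.32, 0], [1, 0, 1, 0.32, 0], [1, 0, 1, 0.32, 0], [1, 0, 1, 0.32, 0], [1, 0, 1, 0.32, 0], [1, 0, 1, 0.32, 0], [1, 0, 1, 0.32, 0], [1, 0, 1, 0.32, 0], [1, 0, 1, 0.32, 0]]]'

```text
clock: 10.65
position: [0.5068, -0.0712, 0.3446]
ee_rot: [-0.066, 0.704, 0.066, 0.704]
ft_force: [-0.4, -1.1, -2.6]
grip_width: 0.209
```

Call:
arm_command --moves '[[[1, 0, 1, 0.32, 0], [1, 0, 1, 0.32, 0], [1, 0, 1, 0.32, 0], [1, 0, 1, 0.32, 0], [1, 0, 1, 0.32, 0], [1, 0, 1, 0.32, 0], [1, 0, 1, 0.32, 0], [1, 0, 0.4, 0.32, 0], [1, 0.4, 0, 0, 0], [1, 0, 0, 0, 0], [1, 0, 0, 0, 0]]]'

```text
clock: 11.57
position: [0.5354, 0.1196, 0.3341]
ee_rot: [-0.066, 0.705, 0.065, 0.703]
ft_force: [-0.1, 0.2, -2.1]
grip_width: 0.21
```

```bash
python3 -c "
from bed import *
o=manip.get_obs();print(o['clock'],o['joint_pos'],o['ft_force'],tcp()[1].as_matrix())
print(inbed());t=target([0,-.003,.036]);plan(t,YB[:2])
from ov import overlay
overlay('ov8',.42,.042,half=75,sc=5)
i=manip.camera_info('wrist');im=manip.camera('wrist')[:,:,::-1];cv2.imwrite('pics/w8.png',im)
print(proj(i,BO+BR.apply([[0,0,0],[0,-.0065,.006]])))
"
```

```text
11.5667 [-0.5454  0.145   0.2705  1.6332 -0.0386  1.3709  1.4854] [-0.0534  0.1941 -2.0978] [[-0.0019 -0.1834  0.983 ]
 [-0.0013  0.983   0.1834]
 [-1.     -0.001  -0.0021]]
[ 0.0036 -0.0283  0.0806]
pos [0.5354 0.1196 0.3341] delta w [ 0.0097  0.0274 -0.0422] | now-axes units [1.6877 1.0074 0.5867] | turn deg -0.09 | after-turn units [1.6877 1.0064 0.5883]
tip tool [0.149  0.     0.0424]
[[357.6032 310.62  ]
 [349.8835 310.7731]]
```

View pics/ov8.png

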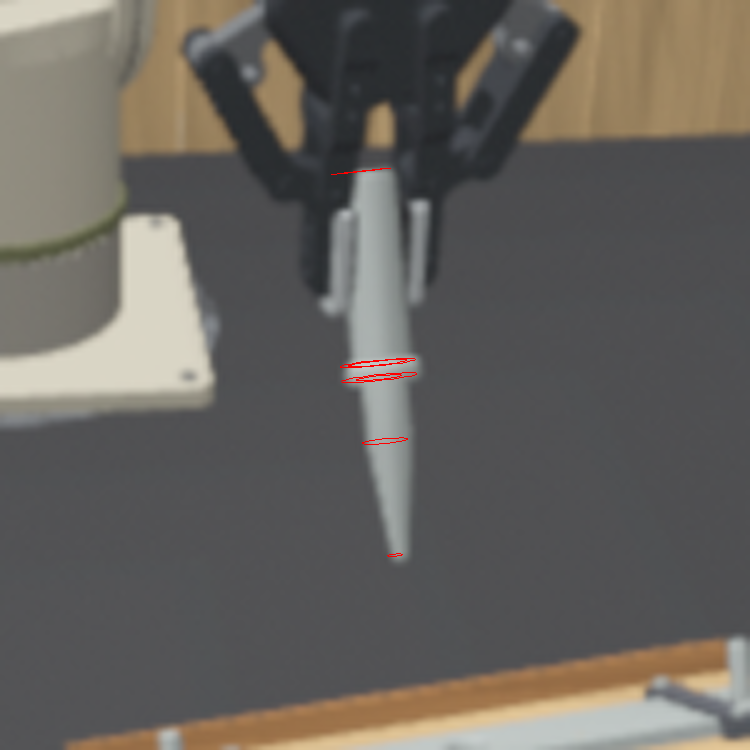

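View pics/w8.png

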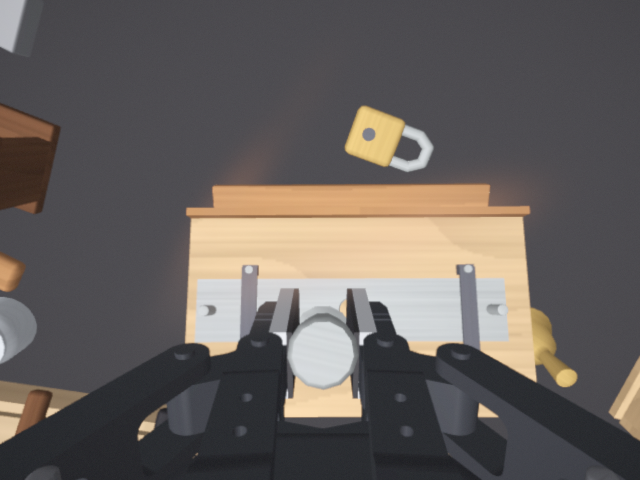

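Call:
arm_command --moves '[[[1, 0.3, 0.5, 0.2, 0], [1, 0.6, 0.5, 0.2, 0], [1, 0.6, 0, 0.2, 0], [1, 0.2, 0, 0, 0], [1, 0, 0, 0, 0], [1, 0, 0, 0, 0]]]'

```text
clock: 12.17
position: [0.5458, 0.1479, 0.293]
ee_rot: [-0.065, 0.704, 0.065, 0.704]
ft_force: [-0.8, -0.6, -2.2]
grip_width: 0.209
```

```bash
cat > look9.py <<'E'
from bed import *
import sys
def L(tag,s=-.0065):
    o=manip.get_obs();print(o['clock'],o['ft_force']); print('tip in bed mm',inbed()*1e3)
    a=np.linspace(0,2*np.pi,50)
    for n,h,sc in (('scene',45,8),('side',45,8)):
        I=manip.camera_info(n);im=manip.camera(n)[:,:,::-1]
        c=proj(I,BO+BR.apply([0,0,.02]))[0].astype(int);u0,v0=c-h
        big=cv2.resize(im[v0:v0+2*h,u0:u0+2*h],None,fx=sc,fy=sc,interpolation=cv2.INTER_CUBIC)
        p,r=tcp();T=p+r.as_matrix()@TIP
        for P,col in ((BO+BR.apply(np.c_[.0085*np.cos(a),s+.0085*np.sin(a),0*a+.006]),(0,0,255)),(T+BR.apply(np.c_[.0025*np.cos(a),.0025*np.sin(a),0*a]),(255,0,0))):
            q=(proj(I,P)-[u0,v0]+.5)*sc; cv2.polylines(big,[q.astype(int)],True,col,1)
        cv2.imwrite(f'pics/{tag}_{n}.png',big)
E
python3 -c "
from look9 import *
L('a9');plan(target([0,-.003,.026]),YB[:2])"
```

```text
12.1667 [-0.8295 -0.5966 -2.1526]
tip in bed mm [ 1.1983 -2.2987 36.716 ]
pos [0.5461 0.148  0.2938] delta w [ 0.0031 -0.0003 -0.011 ] | now-axes units [ 0.4407 -0.0346  0.1189] | turn deg -0.05 | after-turn units [ 0.4407 -0.0347  0.1189]
```

View pics/a9_scene.png

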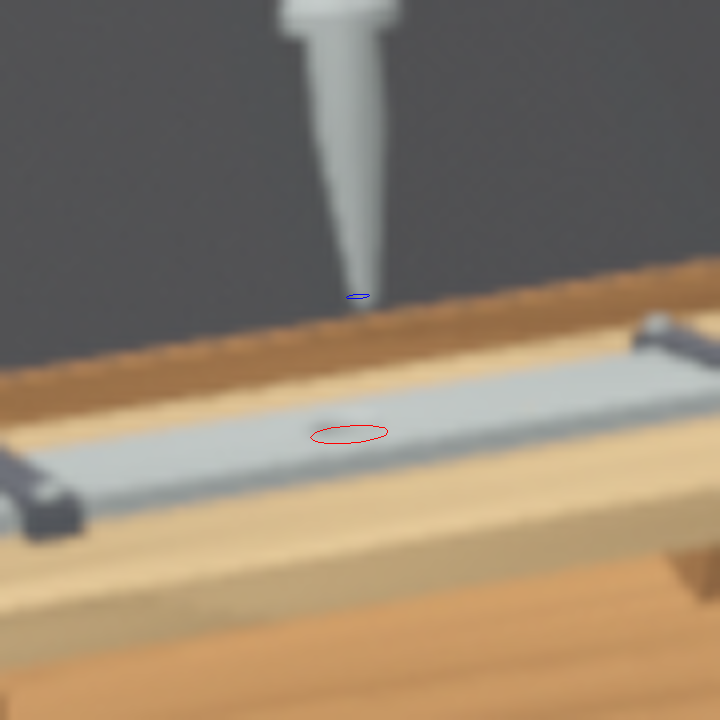

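View pics/a9_side.png

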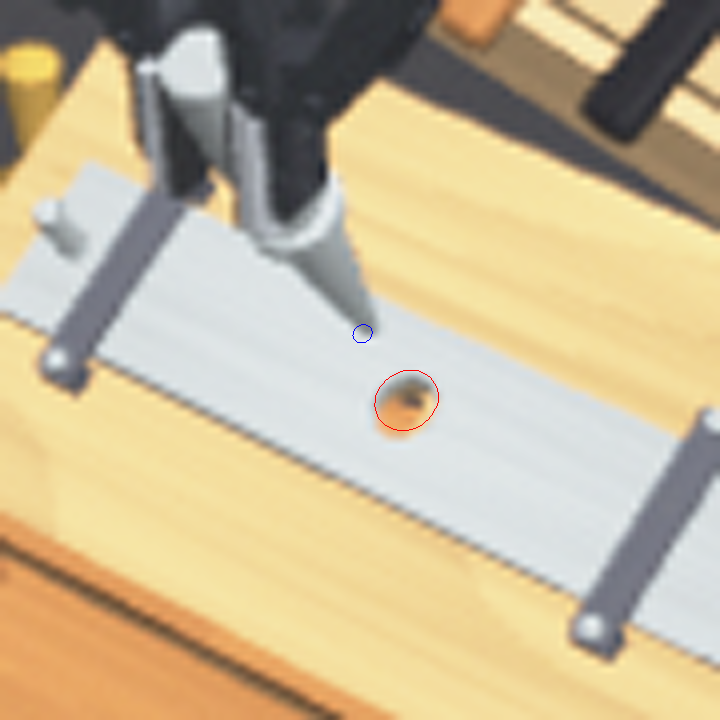

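```bash
sed -i 's/^TIP=.*/TIP=np.array([.1478,0,.0451])/' bed.py; python3 -c "
from bed import *
print(inbed()*1e3);plan(target([-.001,-.003,.011]))"
```

```text
[ 4.9432 -2.1228 37.2418]
pos [0.5461 0.148  0.2938] delta w [ 0.0056  0.0002 -0.0263] | now-axes units [ 1.053  -0.0348  0.2182] | turn deg 0 | after-turn units [ 1.053  -0.0348  0.2182]
```

Call:
arm_command --moves '[[[1, 0.3, 0, 0.05, 0], [1, 0.35, -0.03, 0.07, 0], [1, 0.3, 0, 0.07, 0], [1, 0.1, 0, 0.03, 0], [1, 0, 0, 0, 0], [1, 0, 0, 0, 0]]]'

```text
clock: 12.77
position: [0.5513, 0.1487, 0.2661]
ee_rot: [-0.066, 0.704, 0.066, 0.704]
ft_force: [0.1, -0.3, -2.1]
grip_width: 0.209
```

```bash
python3 -c "
from look9 import *
L('a10')"
```

```text
12.7667 [ 0.0789 -0.3369 -2.1191]
tip in bed mm [-1.8332 -2.444   9.9201]
```

View pics/a10_scene.png

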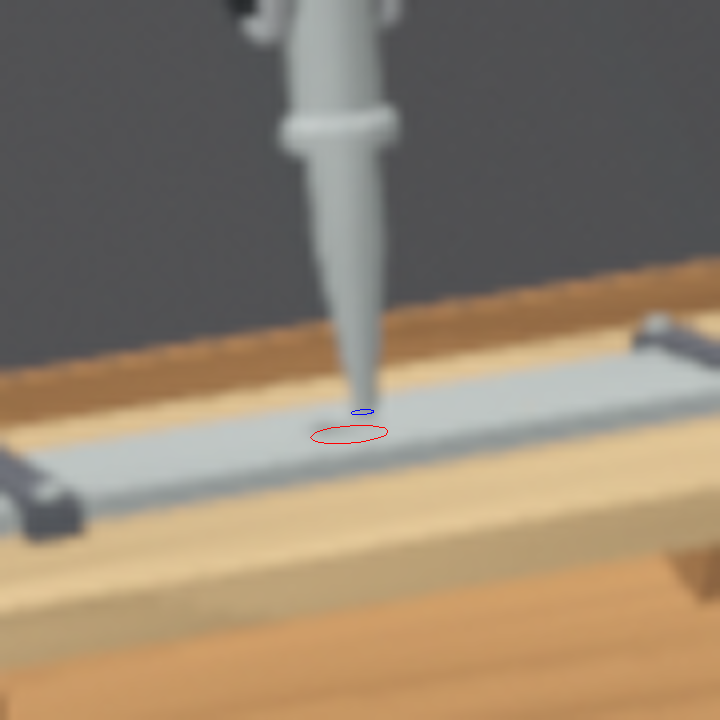

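View pics/a10_side.png

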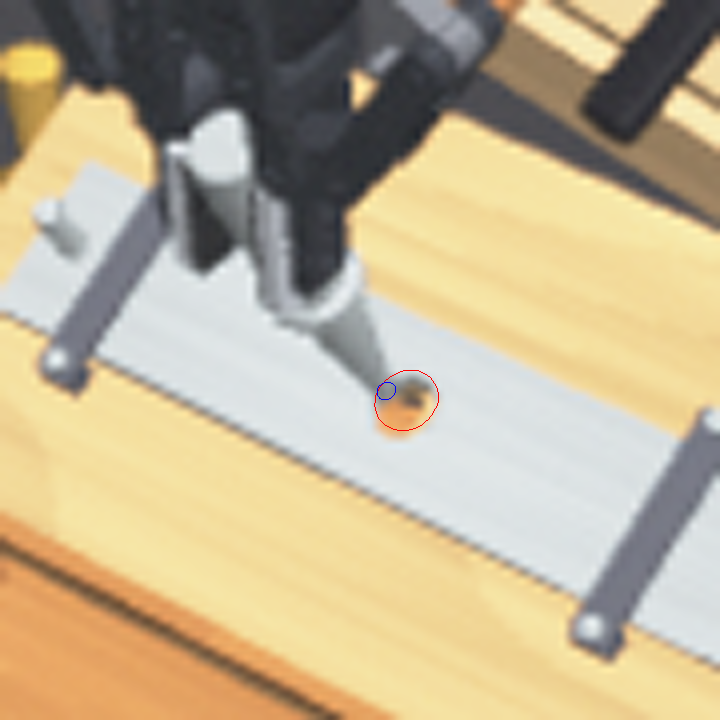

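Call:
arm_command --moves '[[[1, 0, -0.09, -0.02, 0], [1, 0, 0, 0, 0], [1, 0.15, 0, 0.065, 0], [1, 0.15, 0, 0.065, 0], [1, 0, 0, 0, 0], [1, 0, 0, 0, 0]]]'

```text
clock: 13.37
position: [0.5543, 0.147, 0.2584]
ee_rot: [-0.066, 0.704, 0.066, 0.704]
ft_force: [0.8, -0.5, -2.5]
grip_width: 0.208
```

```bash
python3 -c "
from look9 import *
L('a11')"
```

```text
13.3667 [ 0.817  -0.483  -2.5473]
tip in bed mm [-2.5552 -4.6807  1.7784]
```

View pics/a11_scene.png

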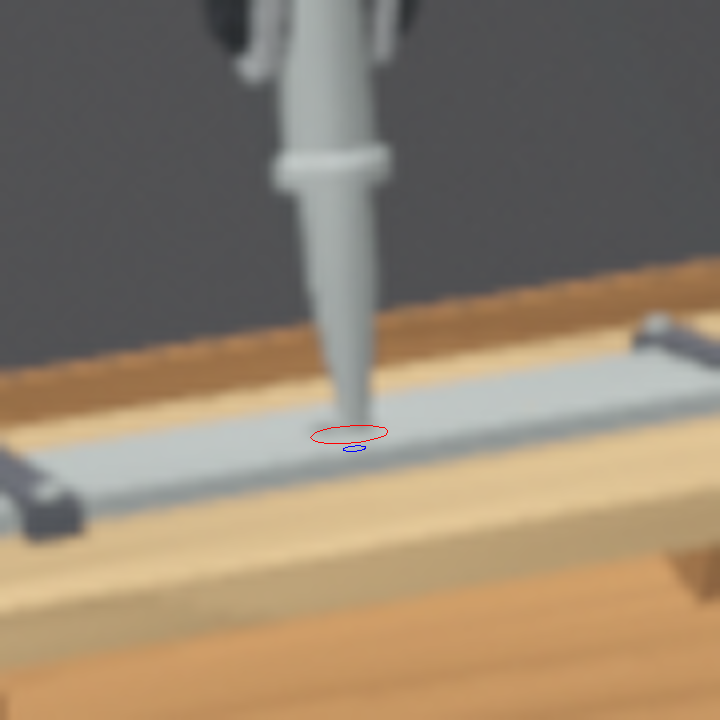

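View pics/a11_side.png

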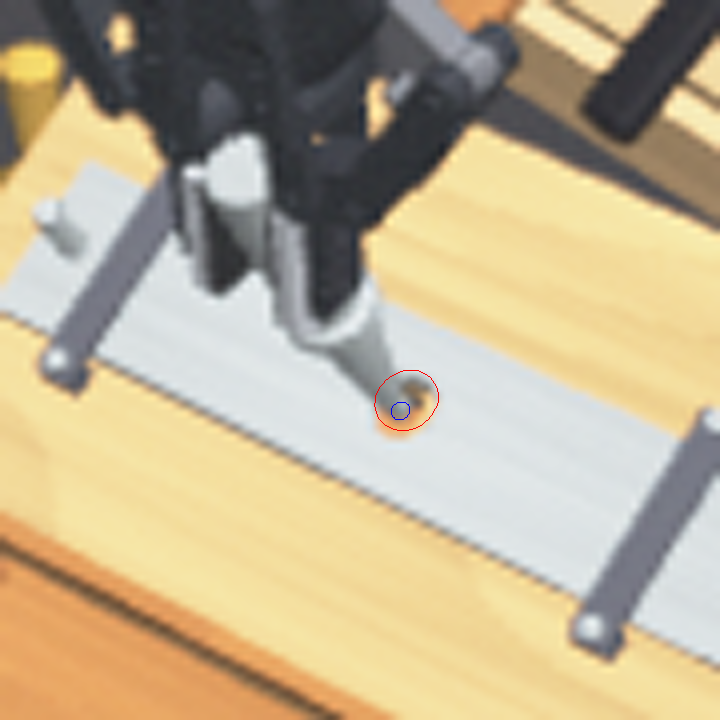

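Call:
arm_command --moves '[[[1, 0.11, 0, 0.05, 0], [1, 0.11, 0, 0.05, 0], [1, 0.11, 0, 0.05, 0], [1, 0, 0, 0, 0], [1, 0, 0, 0, 0]]]'

```text
clock: 13.88
position: [0.5581, 0.1477, 0.2503]
ee_rot: [-0.066, 0.704, 0.066, 0.704]
ft_force: [-1.0, -0.2, -2.5]
grip_width: 0.209
```

```bash
python3 -c "
from look9 import *
L('a12')"
```

```text
13.8833 [-1.0377 -0.1839 -2.4549]
tip in bed mm [-2.3858 -4.7153 -7.1626]
```

View pics/a12_side.png

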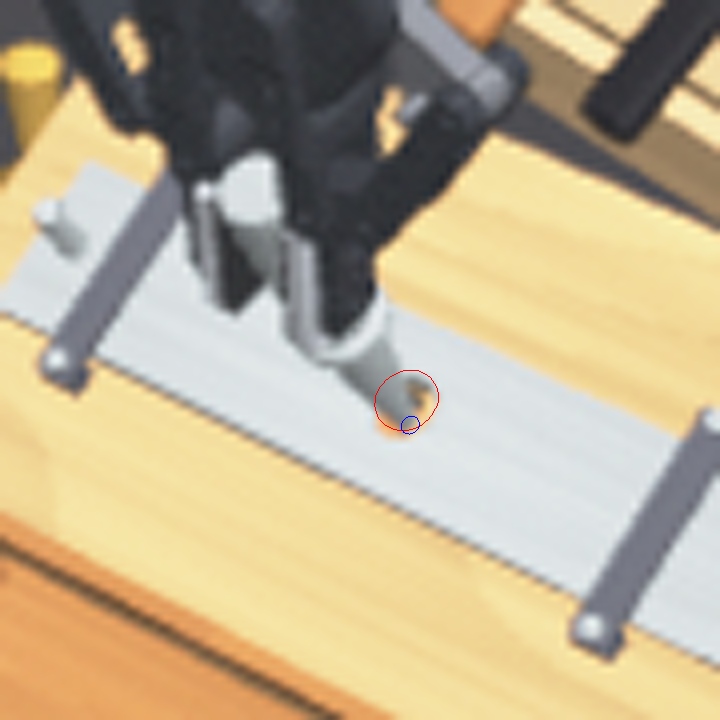

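Call:
arm_command --moves '[[[1, 0.15, 0, 0.065, 0], [1, 0.15, 0, 0.065, 0], [1, 0.15, 0, 0.065, 0], [1, 0, 0, 0, 0], [1, 0, 0, 0, 0]]]'

```text
clock: 14.4
position: [0.5628, 0.1488, 0.2389]
ee_rot: [-0.066, 0.704, 0.066, 0.704]
ft_force: [0.0, 0.5, -3.0]
grip_width: 0.21
```

```bash
python3 -c "
from look9 import *
L('a13')"
```

```text
14.4 [ 0.0443  0.4808 -3.0411]
tip in bed mm [ -2.6121  -4.4275 -19.5534]
```

View pics/a13_side.png

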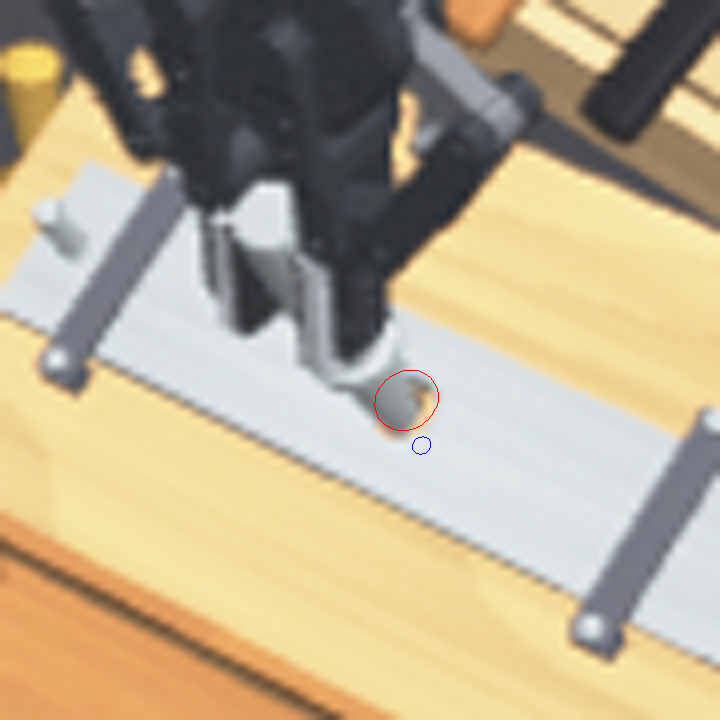

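Call:
arm_command --moves '[[[1, 0, 0.04, 0, 0], [1, 0.05, 0.04, 0.02, 0], [1, 0.1, 0.02, 0.045, 0], [1, 0, 0, 0, 0], [1, 0, 0, 0, 0]]]'

```text
clock: 14.92
position: [0.5643, 0.1509, 0.2355]
ee_rot: [-0.066, 0.704, 0.065, 0.704]
ft_force: [2.0, -2.3, -4.1]
grip_width: 0.205
```

```bash
python3 -c "
from look9 import *
L('a14');print(manip.get_obs()['torque'])"
```

```text
14.9167 [ 1.995  -2.2634 -4.05  ]
tip in bed mm [ -2.133   -2.7887 -23.4315]
[-0.7326 -0.4167 -0.0432]
```

Call:
arm_command --moves '[[[1, 0.07, 0.04, 0.03, 0], [1, 0.1, 0.04, 0.045, 0], [1, 0.1, 0.02, 0.045, 0], [1, 0, 0, 0, 0], [1, 0, 0, 0, 0]]]'

```text
clock: 15.43
position: [0.5665, 0.1547, 0.2286]
ee_rot: [-0.066, 0.704, 0.066, 0.704]
ft_force: [1.7, -2.1, -3.2]
grip_width: 0.211
```

```bash
python3 -c "
from look9 import *
L('a15');print(manip.get_obs()['torque'])"
```

```text
15.4333 [ 1.7023 -2.0634 -3.2226]
tip in bed mm [ -2.3942   0.6728 -30.9663]
[-0.4782 -0.3106 -0.0677]
```

View pics/a15_side.png

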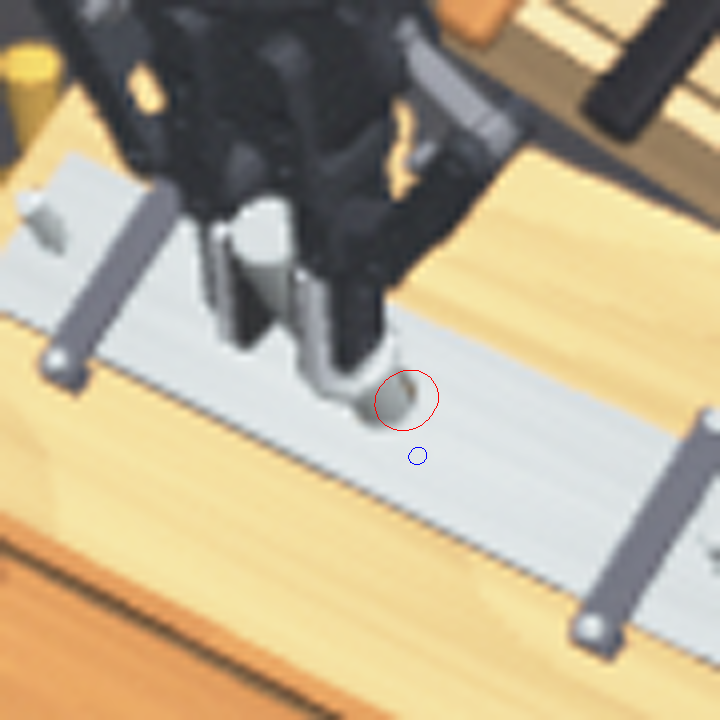

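Call:
arm_command --moves '[[[1, 0.07, 0, 0.03, 0], [1, 0.1, 0, 0.045, 0], [1, 0.05, 0, 0.025, 0], [1, 0, 0, 0, 0], [1, 0, 0, 0, 0]]]'

```text
clock: 15.95
position: [0.569, 0.1549, 0.2231]
ee_rot: [-0.066, 0.704, 0.066, 0.704]
ft_force: [1.9, -1.7, -3.4]
grip_width: 0.211
```

```bash
python3 -c "
from bed import *
o=manip.get_obs();print(o['torque'],o['ft_force'],inbed()*1e3,BR.inv().apply(o['ft_force']))"
```

```text
[-0.529  -0.3051 -0.0035] [ 1.8718 -1.6642 -3.364 ] [ -2.3667   0.3239 -36.9124] [ 0.0269 -1.9817 -3.6962]
```

Call:
arm_command --moves '[[[1, 0.07, 0, 0.03, 0], [1, 0.1, 0, 0.045, 0], [1, 0.05, 0, 0.025, 0], [1, 0, 0, 0, 0], [1, 0, 0, 0, 0]]]'

```text
clock: 16.37
position: [0.5715, 0.1552, 0.2176]
ee_rot: [-0.066, 0.704, 0.066, 0.704]
ft_force: [1.0, -2.0, -4.7]
grip_width: 0.208
```

```bash
python3 -c "
from bed import *
o=manip.get_obs();print(o['torque'],o['ft_force'],inbed()*1e3,BR.inv().apply(o['ft_force']))"
```

```text
[-0.6603 -0.4132 -0.1262] [ 0.9971 -1.959  -4.6534] [ -2.3048   0.1699 -42.9835] [-1.3335 -2.1096 -4.5008]
```

Call:
arm_command --moves '[[[1, 0.07, 0, 0.03, 0], [1, 0.1, 0, 0.045, 0], [1, 0.1, 0, 0.045, 0], [1, 0, 0, 0, 0], [1, 0, 0, 0, 0]]]'

```text
clock: 16.78
position: [0.5745, 0.1558, 0.2108]
ee_rot: [-0.066, 0.704, 0.066, 0.704]
ft_force: [2.1, -2.7, -4.6]
grip_width: 0.213
```

```bash
python3 -c "
from look9 import *
o=manip.get_obs();print(o['torque'],o['ft_force'],inbed()*1e3,BR.inv().apply(o['ft_force']));L('a16')"
```

```text
[-0.8988 -0.6186 -0.1189] [ 2.0876 -2.6768 -4.5816] [ -2.3187   0.1607 -50.4907] [-0.4469 -3.0166 -4.8181]
16.7833 [ 2.0876 -2.6768 -4.5816]
tip in bed mm [ -2.3187   0.1607 -50.4907]
```

View pics/a16_scene.png

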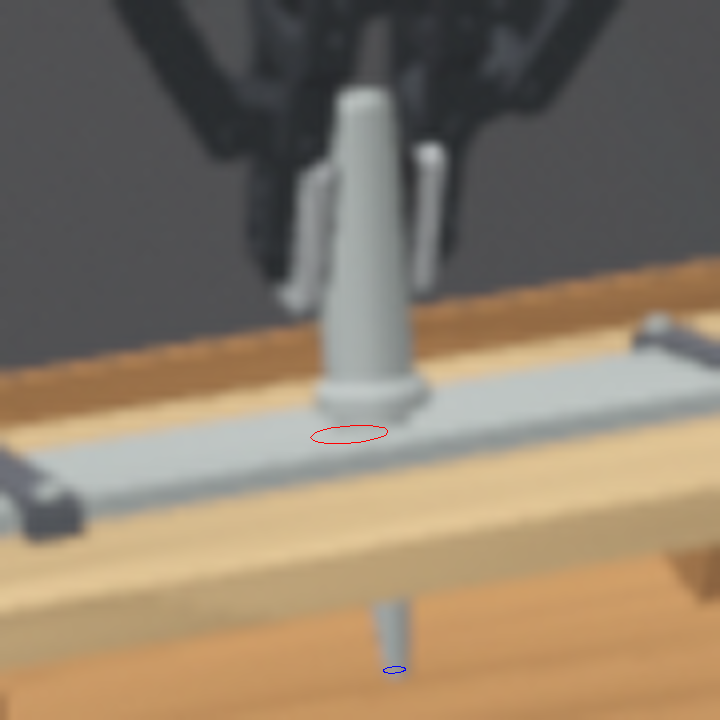

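View pics/a16_side.png

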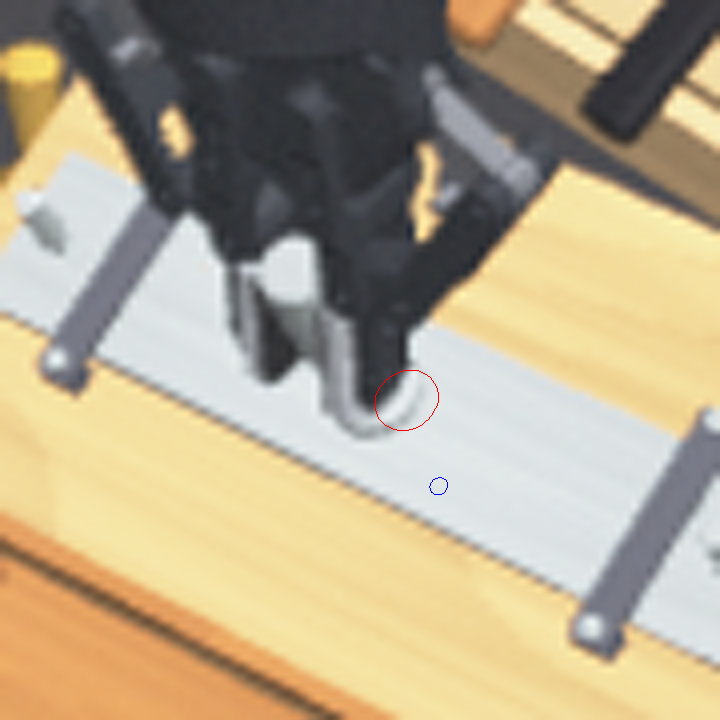

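Call:
arm_command --moves '[[[1, 0.05, 0, 0.02, 0], [1, 0.07, 0, 0.03, 0], [1, 0, 0.02, 0, 0], [1, 0, 0, 0, 0], [1, 0, 0, 0, 0]]]'

```text
clock: 17.3
position: [0.5757, 0.1562, 0.2081]
ee_rot: [-0.066, 0.704, 0.065, 0.704]
ft_force: [2.7, -5.7, -1.7]
grip_width: 0.209
```

```bash
python3 -c "
from bed import *
o=manip.get_obs();print(o['torque'],o['ft_force'],inbed()*1e3,BR.inv().apply(o['ft_force']))"
```

```text
[-1.2885 -0.42   -0.1767] [ 2.7432 -5.6748 -1.6971] [ -2.1704   0.2622 -53.4215] [ 0.8114 -6.0842 -2.2209]
```

Call:
arm_command --moves '[[[1, 0.05, 0, 0.02, 0], [1, 0, 0.02, 0, 0], [1, 0, 0, 0, 0], [1, 0, 0, 0, 0]]]'

```text
clock: 17.63
position: [0.576, 0.1562, 0.2081]
ee_rot: [-0.066, 0.704, 0.065, 0.704]
ft_force: [-5.2, -8.1, 10.4]
grip_width: 0.212
```

```bash
python3 -c "
from look9 import *
o=manip.get_obs();print(o['torque'],o['ft_force'],inbed()*1e3,BR.inv().apply(o['ft_force']));L('a17')"
```

```text
[-1.9663  0.9995 -0.166 ] [-5.245  -8.1039 10.4429] [ -2.0318   0.2592 -53.5758] [-1.8167 -6.9942 12.2482]
17.6333 [-5.245  -8.1039 10.4429]
tip in bed mm [ -2.0318   0.2592 -53.5758]
```

View pics/a17_scene.png

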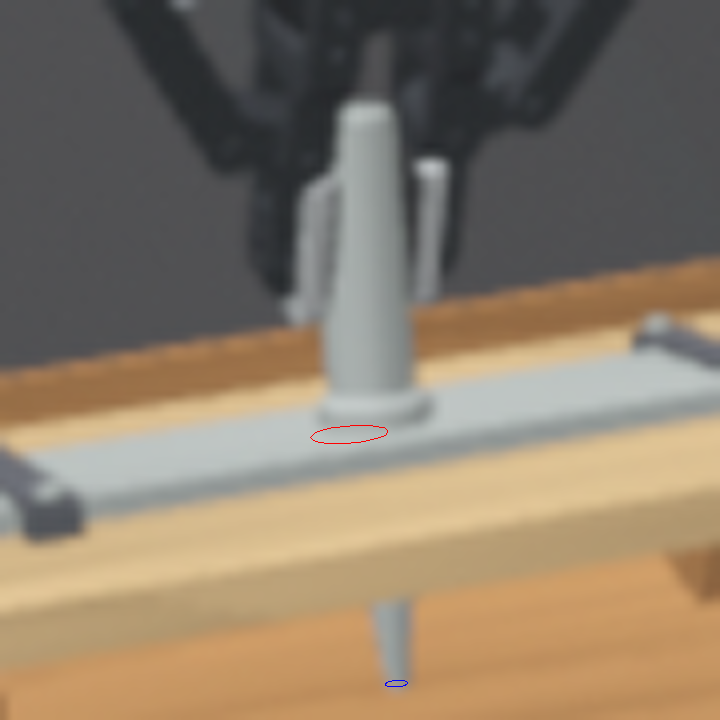

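Call:
arm_command --moves '[[[1, -0.1, -0.02, -0.045, 0], [1, -0.2, -0.02, -0.09, 0], [1, -0.5, 0, -0.223, 0], [1, -0.55, 0, -0.245, 0], [1, -0.55, 0, -0.245, 0], [1, -0.55, 0, -0.245, 0], [1, -0.55, 0, -0.245, 0], [1, -0.4, 0, 0, 0], [1, -0.4, 0, 0, 0], [1, 0, 0, 0, 0]]]'

```text
clock: 18.57
position: [0.544, 0.1504, 0.3044]
ee_rot: [-0.065, 0.703, 0.066, 0.705]
ft_force: [0.2, -0.0, -1.7]
grip_width: 0.205
```

```bash
python3 -c "
from look9 import *
import pickle
o=manip.get_obs();print(o['clock'],o['grip_width'],o['ft_force'],inbed()*1e3)
i=manip.camera_info('wrist');im=manip.camera('wrist')[:,:,::-1]; cv2.imwrite('pics/w18.png',im)
L('a18',0)
from ov import overlay
overlay('ov18',.42,.042,half=75,sc=5)
"
```

```text
18.5667 0.20467627923735845 [ 0.2171 -0.031  -1.6628] [ 8.0955  0.7041 47.5764]
18.6167 [ 0.7968 -0.0382 -3.1428]
tip in bed mm [ 7.0243  0.5404 46.3825]
tip tool [0.149  0.     0.0424]
```

View pics/a18_side.png

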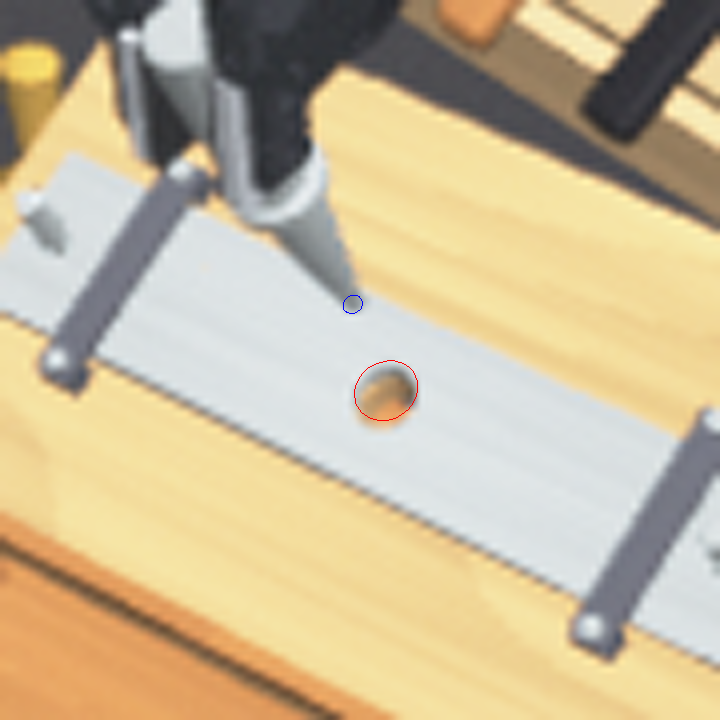

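View pics/ov18.png

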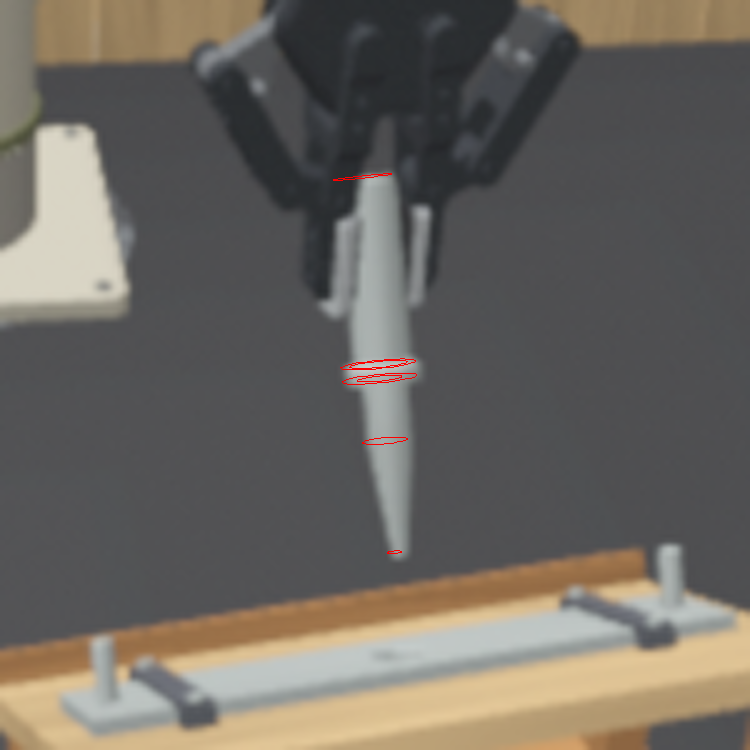

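```bash
python3 -c "
from bed import *
plan([.4758,-.3265,.32],[0,1])"
```

```text
pos [0.5431 0.15   0.301 ] delta w [-0.0673 -0.4765  0.019 ] | now-axes units [ -0.7476 -18.2329  -6.1731] | turn deg 10.66 | after-turn units [ -0.7476 -19.0602  -2.6932]
```

Call:
arm_command --moves '[[[1, -0.5, 0, 0, 5.33], [1, -0.5, 0, 0, 5.33], [1, 0, -0.7, -0.14, 0], [1, 0, -1, -0.14, 0], [1, 0, -1, -0.14, 0], [1, 0, -1, -0.14, 0], [1, 0, -1, -0.14, 0], [1, 0, -1, -0.14, 0], [1, 0, -1, -0.14, 0], [1, 0, -1, -0.14, 0], [1, 0, -1, -0.14, 0], [1, 0, -1, -0.14, 0]]]'

```text
clock: 19.77
position: [0.5077, -0.0937, 0.3261]
ee_rot: [0.0, 0.708, -0.0, 0.707]
ft_force: [0.1, 0.5, -1.6]
grip_width: 0.209
```

Call:
arm_command --moves '[[[1, 0, -1, -0.14, 0], [1, 0, -1, -0.14, 0], [1, 0, -1, -0.14, 0], [1, 0, -1, -0.14, 0], [1, 0, -1, -0.14, 0], [1, 0, -1, -0.14, 0], [1, 0, -1, -0.14, 0], [1, 0, -1, -0.14, 0], [1, 0, -0.5, -0.14, 0], [1, 0, 0, 0, 0], [1, 0, 0, 0, 0]]]'

```text
clock: 20.68
position: [0.4763, -0.3054, 0.3261]
ee_rot: [0.001, 0.708, -0.001, 0.707]
ft_force: [-0.6, 0.5, -2.6]
grip_width: 0.21
```

```bash
python3 -c "
from bed import *
o=manip.get_obs();print(o['clock'],o['joint_pos'])
plan([.4758,-.3265,.264],[0,1])
from ov import overlay
overlay('ov19',.42,.042,half=60,sc=6)
"
```

```text
20.6833 [-0.0572  0.207   0.6374  1.6181 -0.1249  1.3593  2.1655]
pos [ 0.4763 -0.3054  0.3261] delta w [-0.0005 -0.0211 -0.0621] | now-axes units [ 2.4822 -0.8441 -0.0166] | turn deg -0.1 | after-turn units [ 2.4822 -0.844  -0.018 ]
tip tool [0.149  0.     0.0424]
```

View pics/ov19.png

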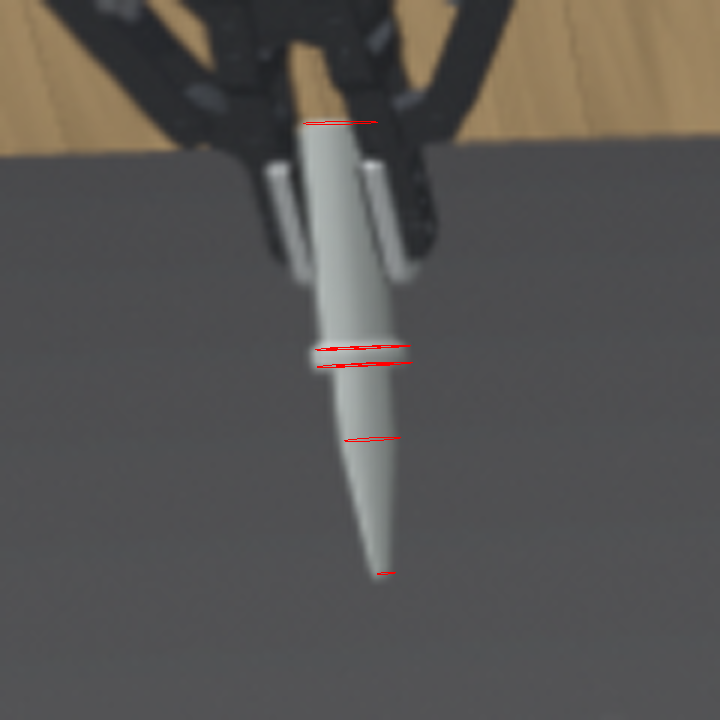

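Call:
arm_command --moves '[[[1, 0.3, -0.42, 0, 0], [1, 0.7, -0.42, 0, 0], [1, 0.8, 0, 0, 0], [1, 0.65, 0, 0, 0], [1, 0, 0, 0, 0], [1, 0, 0, 0, 0]]]'

```text
clock: 21.23
position: [0.4771, -0.3247, 0.2652]
ee_rot: [-0.0, 0.708, 0.001, 0.707]
ft_force: [-0.3, -1.0, -1.9]
grip_width: 0.209
```

```bash
cat > look20.py <<'E'
from bed import *
H=np.array([.5193,-.3265,.085])
def L2(tag,TIPT=np.array([.149,0,.043])):
    o=manip.get_obs();print(o['clock'],o['ft_force'])
    p,r=tcp();T=p+r.as_matrix()@TIPT;print('tcp',p,'tip-hole mm',(T-H)*1e3)
    a=np.linspace(0,2*np.pi,50)
    for n,h,sc in (('scene',45,8),('side',45,8)):
        I=manip.camera_info(n);im=manip.camera(n)[:,:,::-1]
        c=proj(I,H+[0,0,.02])[0].astype(int);u0,v0=np.maximum(c-h,0)
        big=cv2.resize(im[v0:v0+2*h,u0:u0+2*h],None,fx=sc,fy=sc,interpolation=cv2.INTER_CUBIC)
        for P,col in ((H+np.c_[.009*np.cos(a),.009*np.sin(a),0*a],(0,0,255)),(T+np.c_[.0025*np.cos(a),.0025*np.sin(a),0*a],(255,0,0))):
            q=(proj(I,P)-[u0,v0]+.5)*sc; cv2.polylines(big,[q.astype(int)],True,col,1)
        cv2.imwrite(f'pics/{tag}_{n}.png',big)
E
python3 -c "
from look20 import *
L2('b20')"
```

```text
21.2333 [-0.2559 -0.9655 -1.8897]
tcp [ 0.4771 -0.3247  0.2652] tip-hole mm [ 0.5618  2.0714 31.117 ]
```

View pics/b20_scene.png

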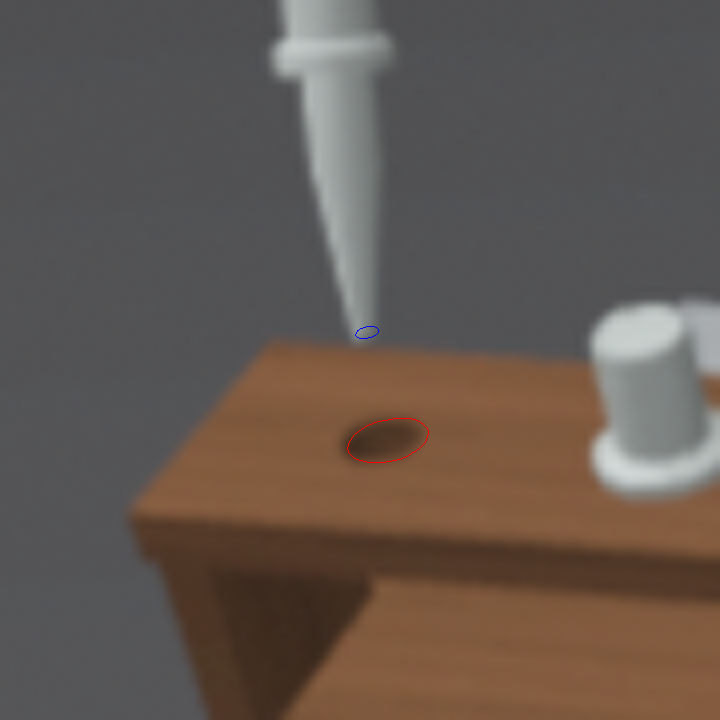

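View pics/b20_side.png

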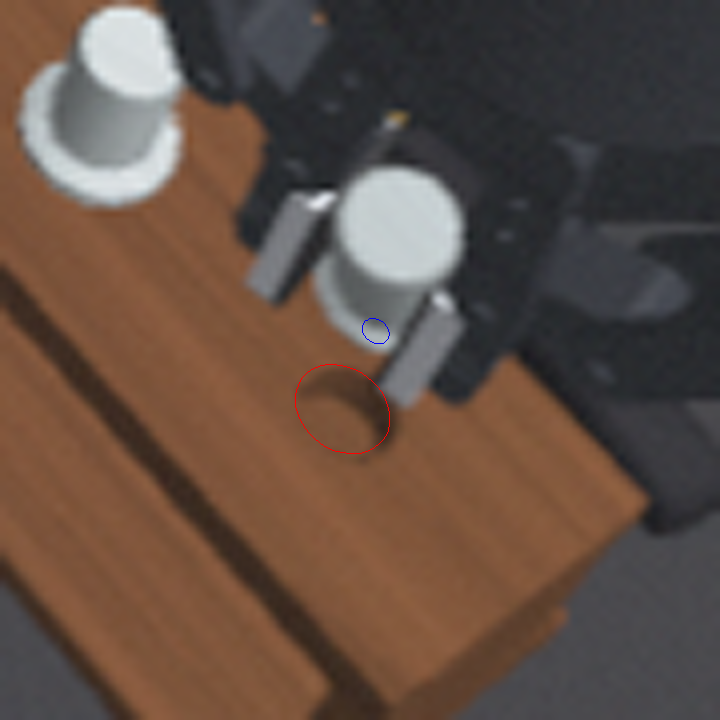

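Call:
arm_command --moves '[[[1, 0.3, -0.04, 0.03, 0], [1, 0.5, -0.04, 0.02, 0], [1, 0.5, 0, 0, 0], [1, 0.26, 0, 0, 0], [1, 0, 0, 0, 0], [1, 0, 0, 0, 0]]]' --force 30

```text
clock: 21.83
position: [0.4777, -0.3279, 0.226]
ee_rot: [0.0, 0.708, 0.0, 0.707]
ft_force: [0.4, -0.2, -2.6]
grip_width: 0.205
```

```bash
python3 -c "
from look20 import *
L2('b21')"
```

```text
21.8333 [ 0.3661 -0.2455 -2.5986]
tcp [ 0.4777 -0.3279  0.226 ] tip-hole mm [ 1.251  -1.307  -8.0788]
```

View pics/b21_scene.png

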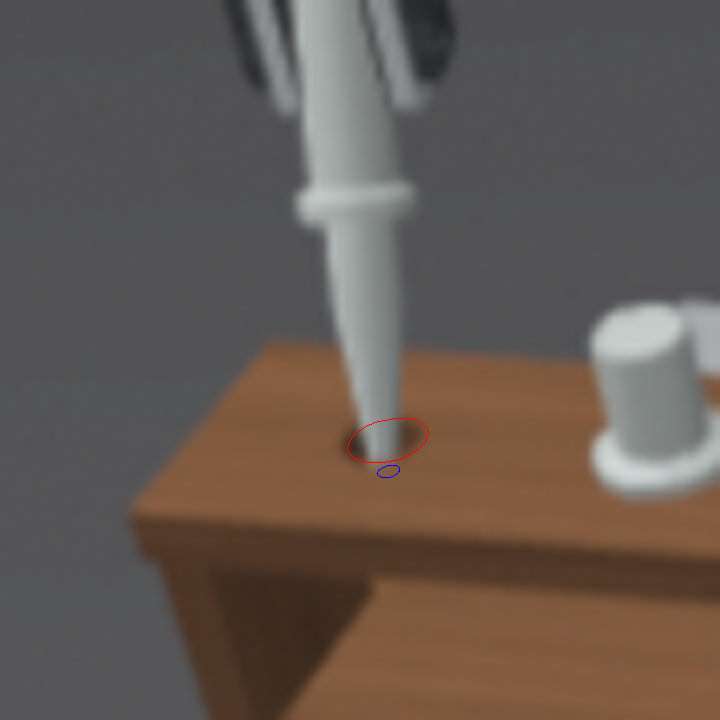

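Call:
arm_command --moves '[[[1, 0.04, 0, 0.2, 0], [1, -0.08, 0, 0.35, 0], [1, -0.08, 0, 0.35, 0], [1, -0.05, 0, 0.35, 0], [1, -0.05, 0, 0.35, 0], [1, 0, 0, 0.2, 0], [1, 0, 0, 0, 0], [1, 0, 0, 0, 0]]]'

```text
clock: 22.6
position: [0.5221, -0.3282, 0.232]
ee_rot: [0.0, 0.708, 0.0, 0.706]
ft_force: [-6.4, 1.8, 1.6]
grip_width: 0.209
```

```bash
python3 -c "
from look20 import *
L2('b22')
i=manip.camera_info('wrist');im=manip.camera('wrist')[:,:,::-1]; cv2.imwrite('pics/w22.png',im)"
```

```text
22.6 [-6.4451  1.8094  1.6462]
tcp [ 0.5221 -0.3282  0.232 ] tip-hole mm [45.3864 -1.632  -2.1071]
```

View pics/b22_scene.png

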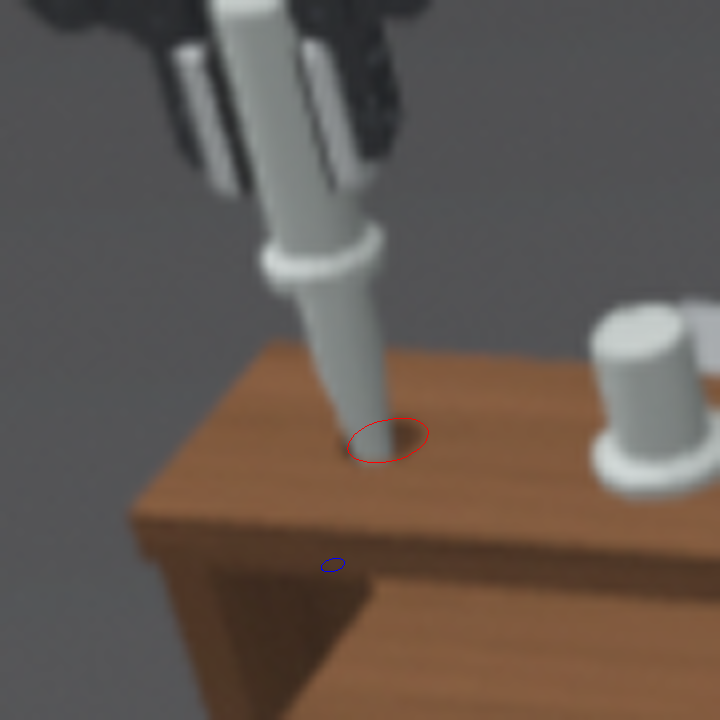

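View pics/b22_side.png

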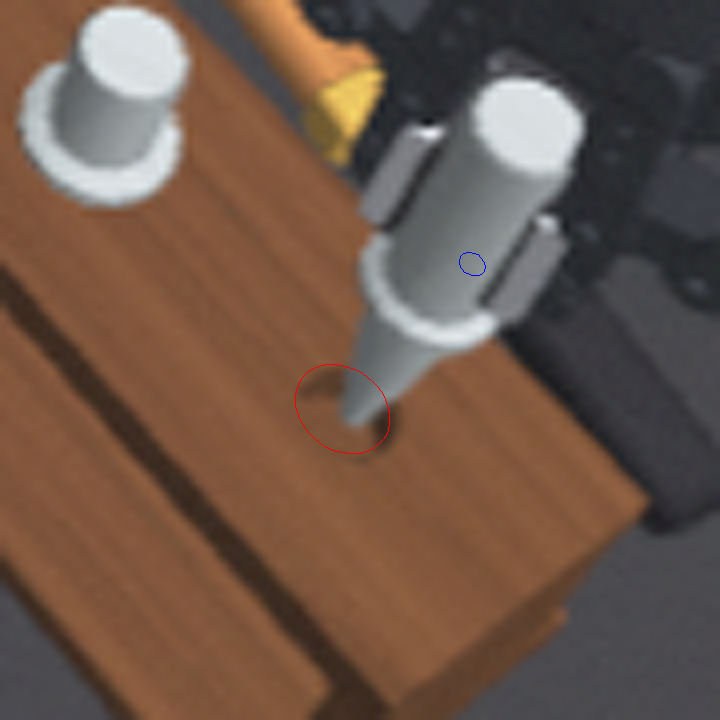

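```bash
python3 -c "
from ov import overlay
overlay('ov23',0.0,.042,half=60,sc=6)"
```

```text
tip tool [0.158 0.    0.   ]
```

View pics/ov23.png

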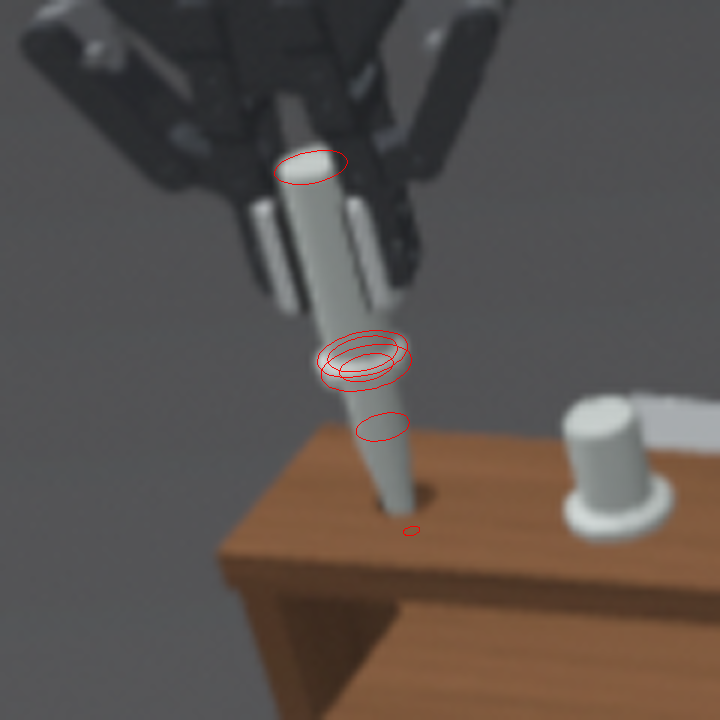

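Call:
arm_command --moves '[[[1, 0.1, 0.03, -0.05, 0], [1, 0.3, 0, -0.05, 0], [1, 0.3, 0, 0, 0], [1, 0.3, 0, 0, 0], [1, 0.3, 0, 0, 0], [1, 0, 0, 0, 0], [1, 0, 0, 0, 0]]]'

```text
clock: 23.38
position: [0.5194, -0.3273, 0.1982]
ee_rot: [0.0, 0.708, 0.0, 0.706]
ft_force: [-5.3, -0.9, -6.0]
grip_width: 0.21
```

Call:
arm_command --moves '[[[1, 0.2, 0, 0, 0], [1, 0.2, 0, 0, 0], [1, 0.1, 0, 0, 0], [1, 0, 0, 0, 0], [1, 0, 0, 0, 0]]]'

```text
clock: 23.8
position: [0.5195, -0.3274, 0.1861]
ee_rot: [0.0, 0.708, -0.0, 0.706]
ft_force: [-5.8, -0.9, -5.2]
grip_width: 0.211
```

```bash
python3 -c "
from look20 import *
L2('b24')"
```

```text
23.8 [-5.8346 -0.911  -5.1534]
tcp [ 0.5195 -0.3274  0.1861] tip-hole mm [ 42.7449  -0.8996 -48.0324]
```

View pics/b24_scene.png

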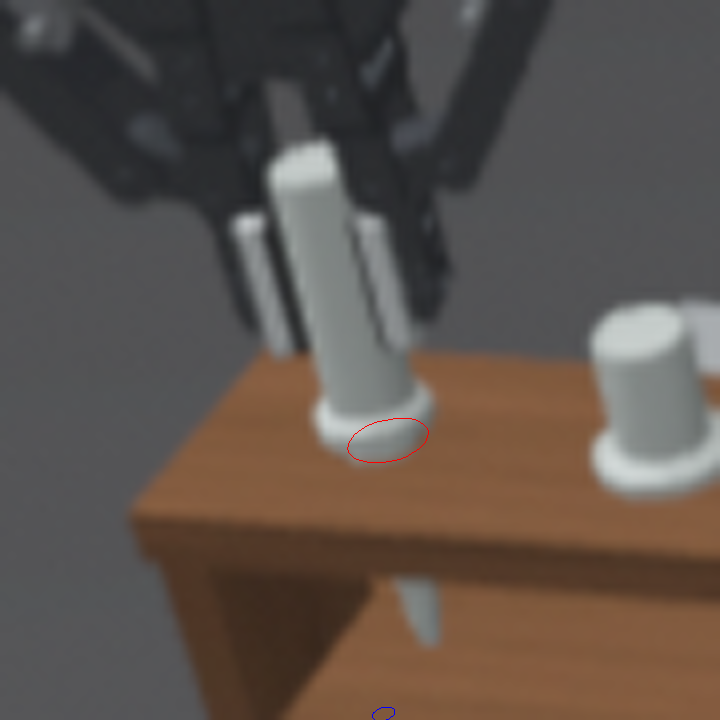

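Call:
arm_command --moves '[[[1, 0.15, 0, -0.03, 0], [1, 0, 0, 0, 0], [0.45, 0, 0, 0, 0], [0.45, 0, 0, 0, 0], [0.45, 0, 0, 0, 0], [0.45, -0.5, 0, 0, 0], [0.45, -0.9, 0, 0, 0], [0.45, -0.9, 0, 0, 0], [0.45, -0.9, 0, 0, 0], [0.45, -0.9, 0, 0, 0], [0.45, -0.3, 0, 0, 0], [0.45, 0, 0, 0, 0]]]'

```text
clock: 24.9
position: [0.5206, -0.3278, 0.2964]
ee_rot: [-0.001, 0.705, -0.001, 0.709]
ft_force: [0.7, -0.1, 0.3]
grip_width: 0.551
```

```bash
cat > look25.py <<'E'
from h import *
def circ(P,r,z):
    a=np.linspace(0,2*np.pi,60); return np.c_[P[0]+r*np.cos(a),P[1]+r*np.sin(a),0*a+z]
def L3(tag,D=(.5193,-.3265),B=(.5335,-.2585)):
    print(manip.get_obs()['clock'],tcp()[0])
    i=manip.camera_info('wrist');im=manip.camera('wrist')[:,:,::-1].copy()
    for P,L in [(D,[(.013,.09),(.010,.155)]),(B,[(.016,.089),(.011,.121)])]:
        for r,z in L:
            cv2.polylines(im,[proj(i,circ(P,r,z)).astype(int)],True,(0,0,255),1)
    cv2.imwrite(f"pics/{tag}.png",im)
E
python3 -c "
from look25 import *
L3('w25');plan([.5335,-.2585,.181])"
```

```text
24.9 [ 0.5206 -0.3278  0.2964]
pos [ 0.5201 -0.3273  0.2944] delta w [ 0.0134  0.0688 -0.1134] | now-axes units [4.5357 2.7553 0.5256] | turn deg 0 | after-turn units [4.5357 2.7553 0.5256]
```

View pics/w25.png

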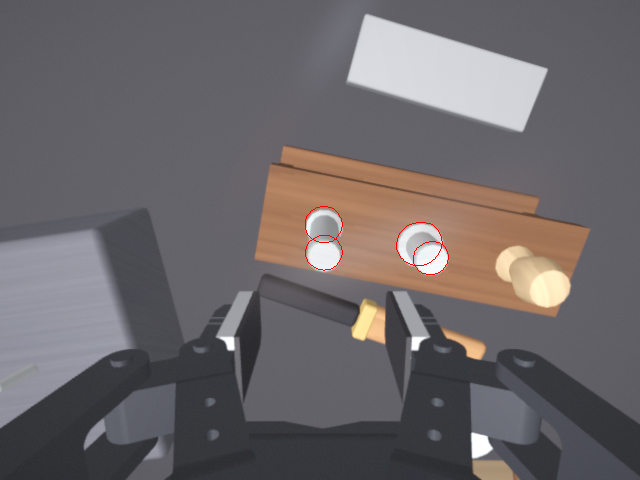

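Call:
arm_command --moves '[[[0.45, 0, 0.92, 0.18, 0], [0.45, 0, 0.92, 0.18, 0], [0.45, 0, 0.92, 0.17, 0], [0.45, 0, 0, 0, 6.4], [0.45, 0, 0, 0, 6.4], [0.45, 0, 0, 0, 6.4], [0.45, 0.3, 0, 0, 6.4], [0.45, 0.4, 0, 0, 6.4], [0.45, 0.4, 0, 0, 6.4], [0.45, 0.4, 0, 0, 6.4], [0.45, 0, 0, 0, 0], [0.45, 0, 0, 0, 0]]]'

```text
clock: 25.95
position: [0.5325, -0.2578, 0.2546]
ee_rot: [0.268, 0.655, -0.268, 0.653]
ft_force: [-0.6, 0.1, 0.5]
grip_width: 0.551
```

```bash
python3 -c "
from look25 import *
L3('w26');plan([.5335,-.2585,.168])"
```

```text
25.95 [ 0.5325 -0.2578  0.2546]
pos [ 0.5328 -0.258   0.2554] delta w [ 0.0007 -0.0005 -0.0874] | now-axes units [3.4972 0.0084 0.0353] | turn deg 0 | after-turn units [3.4972 0.0084 0.0353]
```

View pics/w26.png

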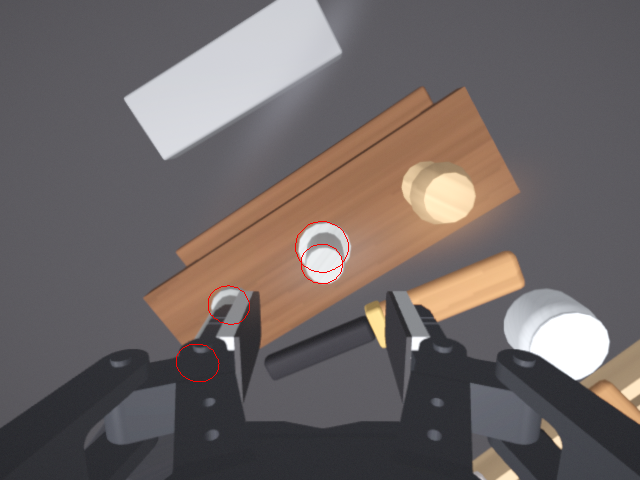

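Call:
arm_command --moves '[[[0.45, 0, 0, 0, 7], [0.45, 0, 0, 0, 7], [0.45, 0.5, 0, 0, 0], [0.45, 0.8, 0, 0.03, 0], [0.45, 0.8, 0, 0, 0], [0.45, 0.8, 0, 0, 0], [0.45, 0.5, 0, 0, 0], [0.45, 0.1, 0, 0, 0], [0.45, 0, 0, 0, 0], [0.45, 0, 0, 0, 0]]]'

```text
clock: 26.83
position: [0.5337, -0.2592, 0.1692]
ee_rot: [0.347, 0.616, -0.347, 0.617]
ft_force: [-0.4, 0.9, 0.3]
grip_width: 0.552
```

```bash
python3 -c "
from look25 import *
L3('w27');plan([.5335,-.2585,.168]);print(manip.get_obs()['ft_force'])"
```

```text
26.8333 [ 0.5337 -0.2592  0.1692]
pos [ 0.5339 -0.2592  0.1695] delta w [-0.0004  0.0007 -0.0015] | now-axes units [ 0.059   0.002  -0.0328] | turn deg 0 | after-turn units [ 0.059   0.002  -0.0328]
[ 1.3718 -1.0986  0.3346]
```

View pics/w27.png

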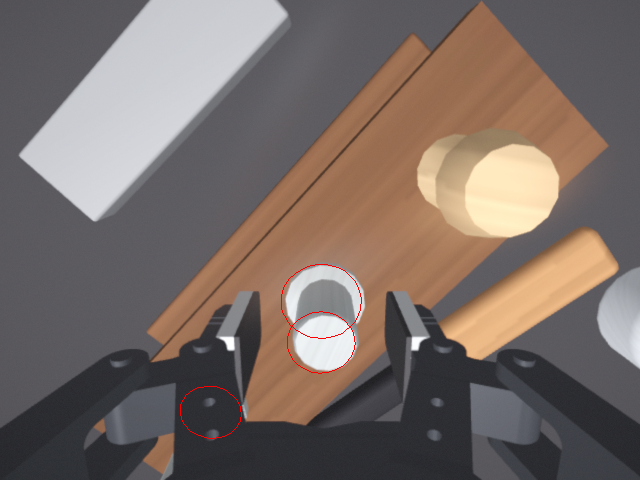

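Call:
arm_command --moves '[[[1, 0.03, 0, 0, 0], [1, 0, 0, 0, 0], [1, 0, 0, 0, 0], [1, 0, 0, 0, 0], [1, 0, 0, 0, 0], [1, 0, 0, 0, 0], [1, -0.3, 0, 0, 0], [1, -0.5, 0, 0, 0], [1, -0.5, 0, 0, 0], [1, 0, 0, 0, 0], [1, 0, 0, 0, 0]]]' --force 30

```text
clock: 27.8
position: [0.5338, -0.2591, 0.2013]
ee_rot: [0.347, 0.615, -0.347, 0.617]
ft_force: [-0.4, -0.3, -1.9]
grip_width: 0.238
```

```bash
python3 -c "
from h import *
plan([.5335,-.2585,.2],[0,1]);print(manip.get_obs()['ft_force'])
im=manip.camera('scene')[150:330,40:280,::-1];cv2.imwrite('pics/s28.png',cv2.resize(im,None,fx=3,fy=3,interpolation=cv2.INTER_CUBIC))"
```

```text
pos [ 0.5338 -0.2591  0.2013] delta w [-0.0003  0.0006 -0.0013] | now-axes units [ 0.0532 -0.0005 -0.0264] | turn deg -58.79 | after-turn units [ 0.0532  0.0224 -0.0141]
[-0.4031 -0.2725 -1.8716]
```

View pics/s28.png

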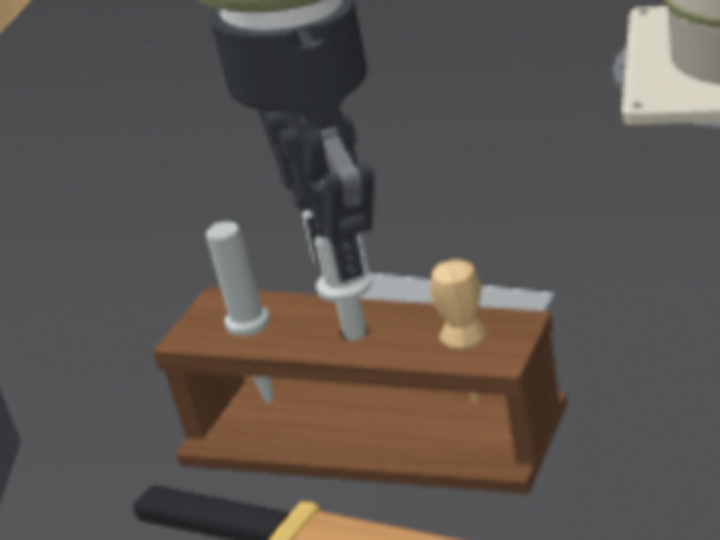

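Call:
arm_command --moves '[[[1, 0, 0, 0, -6.5], [1, 0, 0, 0, -6.5], [1, 0, 0, 0, -6.5], [1, 0, 0, 0, -6.5], [1, 0, 0, 0, -6.5], [1, 0, 0, 0, -6.5], [1, 0, 0, 0, -6.5], [1, 0, 0, 0, -6.5], [1, 0, 0, 0, -6.8], [1, 0, 0, 0, 0], [1, 0, 0, 0, 0]]]'

```text
clock: 28.77
position: [0.5331, -0.2588, 0.1997]
ee_rot: [0.002, 0.707, -0.001, 0.707]
ft_force: [-1.1, -0.2, -1.5]
grip_width: 0.24
```

Call:
arm_command --moves '[[[1, 0, 0, -0.25, 0], [1, 0.03, 0, -0.25, 0], [1, 0.03, 0, -0.28, 0], [1, 0.05, 0, -0.28, 0], [1, 0, 0, 0, 0], [1, 0, 0, 0, 0]]]'

```text
clock: 29.27
position: [0.5061, -0.2589, 0.1974]
ee_rot: [0.0, 0.707, -0.0, 0.707]
ft_force: [1.8, 0.8, -0.3]
grip_width: 0.237
```

```bash
python3 -c "
from ov import *
print(tcp()[0],manip.get_obs()['ft_force'])
overlay('ov29',.42,.029,half=50,sc=7,bolt=True)"
```

```text
[ 0.5061 -0.2589  0.1974] [ 1.7533  0.7538 -0.35  ]
tip tool [0.117  0.     0.0281]
```

View pics/ov29.png

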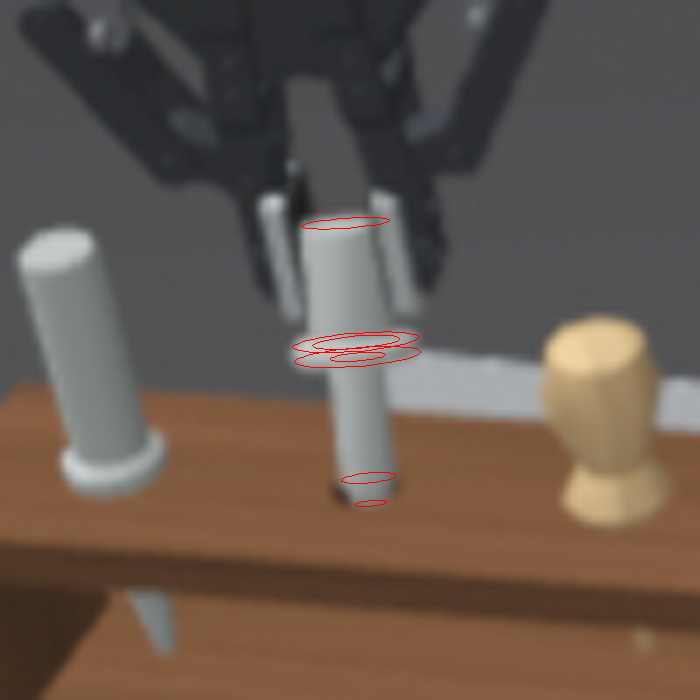

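Call:
arm_command --moves '[[[1, 0, 0, 0, 0], [1, 0, 0, 0, 0], [1, -0.3, 0, 0, 0], [1, -0.8, 0, 0, 0], [1, -0.9, 0, 0, 0], [1, -0.9, 0, 0, 0], [1, -0.9, 0, 0, 0], [1, 0, 0, 0, 0], [1, 0, 0, 0, 0]]]' --force 80

```text
clock: 30.07
position: [0.507, -0.2593, 0.2935]
ee_rot: [-0.0, 0.707, -0.0, 0.708]
ft_force: [-0.3, 0.8, -2.5]
grip_width: 0.223
```

```bash
python3 -c "
from ov import *
from bed import *
print(manip.get_obs()['clock'],tcp()[0],manip.get_obs()['ft_force'],manip.get_obs()['grip_width'])
overlay('ov30',.42,.029,half=50,sc=7,bolt=True)
plan(target([0,0,.05],np.array([.117,0,.0281])),YB[:2])"
```

```text
30.0667 [ 0.507  -0.2593  0.2935] [-0.2949  0.796  -2.5286] 0.22259713881391688
tip tool [0.117  0.     0.0281]
pos [ 0.5066 -0.2589  0.2923] delta w [ 0.0464  0.4104 -0.0196] | now-axes units [ 0.7877 16.4181  1.8544] | turn deg -10.67 | after-turn units [ 0.7877 15.7911  4.8615]
```

View pics/ov30.png

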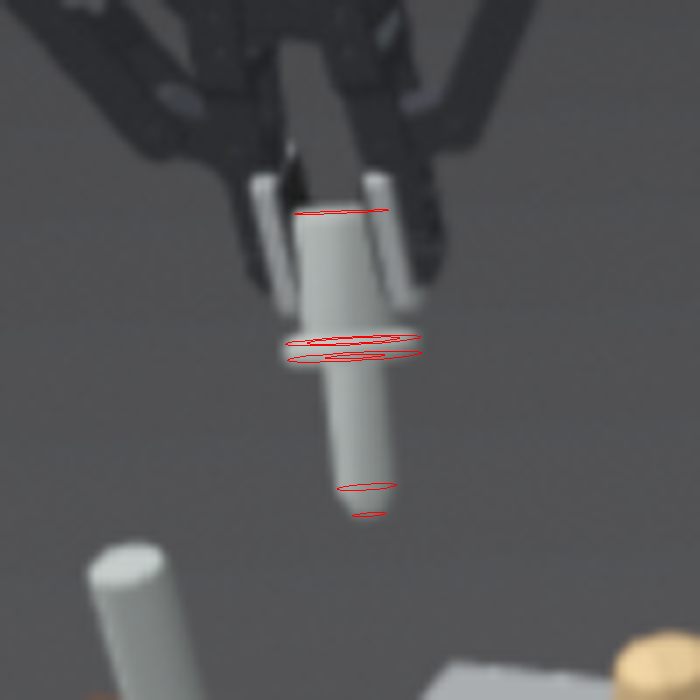

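```bash
sed -i 's/^TIP=.*/TIP=np.array([.117,0,.0281])/' bed.py; sed -i 's/^YB=/BO=BO+BR.apply([-.0045,-.0004,.002])\nYB=/' bed.py; python3 -c "
from bed import *
print(BO);plan(target([0,0,.05]),YB[:2])"
```

```text
[0.5959 0.1592 0.11  ]
pos [ 0.5066 -0.2589  0.2923] delta w [ 0.0417  0.4091 -0.0196] | now-axes units [ 0.7882 16.3659  1.6638] | turn deg -10.67 | after-turn units [ 0.7882 15.7751  4.6645]
```

Call:
arm_command --moves '[[[1, -0.3, 0, 0, -5.33], [1, -0.3, 0, 0, -5.33], [1, 0, 0.7, 0.25, 0], [1, 0, 1, 0.29, 0], [1, 0, 1, 0.29, 0], [1, 0, 1, 0.29, 0], [1, 0, 1, 0.29, 0], [1, 0, 1, 0.29, 0], [1, 0, 1, 0.29, 0], [1, 0, 1, 0.29, 0], [1, 0, 1, 0.29, 0], [1, 0, 1, 0.29, 0]]]'

```text
clock: 31.12
position: [0.5316, -0.0061, 0.306]
ee_rot: [-0.066, 0.705, 0.066, 0.703]
ft_force: [0.5, 0.3, -1.1]
grip_width: 0.219
```

Call:
arm_command --moves '[[[1, 0, 1, 0.29, 0], [1, 0, 1, 0.29, 0], [1, 0, 1, 0.29, 0], [1, 0, 1, 0.29, 0], [1, 0, 1, 0.29, 0], [1, 0, 0.6, 0.2, 0], [1, 0, 0, 0, 0], [1, 0, 0, 0, 0], [1, 0, 0, 0, 0]]]'

```text
clock: 31.87
position: [0.5469, 0.1364, 0.3068]
ee_rot: [-0.066, 0.704, 0.065, 0.704]
ft_force: [0.5, -0.5, -1.5]
grip_width: 0.222
```

```bash
python3 -c "
from bed import *
print(manip.get_obs()['clock'],inbed()*1e3);plan(target([0,0,.03]),YB[:2])"
```

```text
31.8667 [ 10.2217 -13.4711  82.7997]
pos [0.5469 0.1364 0.3068] delta w [ 0.0094  0.0153 -0.0524] | now-axes units [2.0954 0.5355 0.484 ] | turn deg -0.08 | after-turn units [2.0954 0.5349 0.4847]
```

Call:
arm_command --moves '[[[1, 0.4, 0.27, 0.12, 0], [1, 0.7, 0.27, 0.12, 0], [1, 0.7, 0, 0.12, 0], [1, 0.3, 0, 0.12, 0], [1, 0, 0, 0, 0], [1, 0, 0, 0, 0]]]'

```text
clock: 32.37
position: [0.5564, 0.1527, 0.2547]
ee_rot: [-0.065, 0.704, 0.065, 0.704]
ft_force: [0.7, -0.3, -0.6]
grip_width: 0.219
```

```bash
sed -i 's/\.0025\*np/.004*np/g' look9.py; python3 -c "
from look9 import *
L('c31',0);plan(target([0,0,.011]))"
```

```text
32.3667 [ 0.6538 -0.2687 -0.6168]
tip in bed mm [ 0.2866  0.8538 30.2463]
pos [0.5566 0.153  0.2559] delta w [ 0.0073  0.0001 -0.0188] | now-axes units [ 0.7541 -0.0486  0.2856] | turn deg 0 | after-turn units [ 0.7541 -0.0486  0.2856]
```

View pics/c31_scene.png

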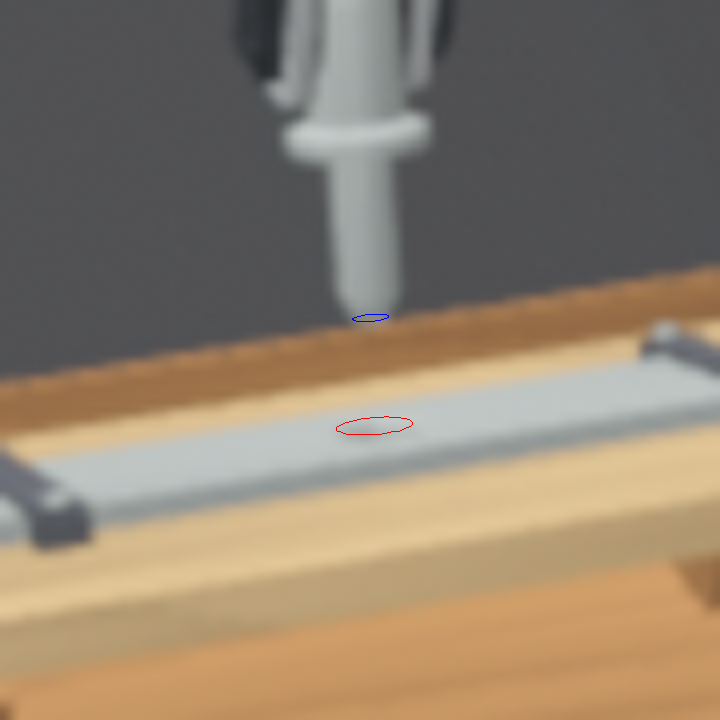

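View pics/c31_side.png

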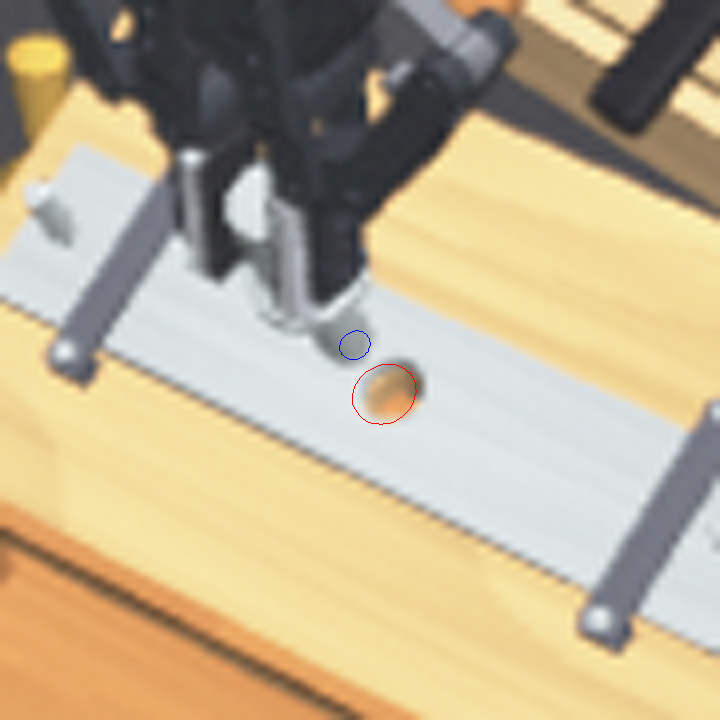

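```bash
python3 -c "
from bed import *
plan(target([.0018,-.0015,.011]))"
```

```text
pos [0.5566 0.153  0.2559] delta w [ 0.0092 -0.001  -0.0181] | now-axes units [ 0.7248 -0.1085  0.3514] | turn deg 0 | after-turn units [ 0.7248 -0.1085  0.3514]
```

Call:
arm_command --moves '[[[1, 0.2, -0.05, 0.1, 0], [1, 0.25, -0.05, 0.12, 0], [1, 0.25, 0, 0.12, 0], [1, 0, 0, 0, 0], [1, 0, 0, 0, 0]]]'

```text
clock: 32.88
position: [0.5649, 0.1524, 0.2367]
ee_rot: [-0.066, 0.704, 0.066, 0.704]
ft_force: [-0.4, -0.1, -1.1]
grip_width: 0.221
```

```bash
python3 -c "
from look9 import *
L('c32',0)"
```

```text
32.8833 [-0.4197 -0.0873 -1.0815]
tip in bed mm [ 0.5045 -0.9622 10.3595]
```

View pics/c32_scene.png

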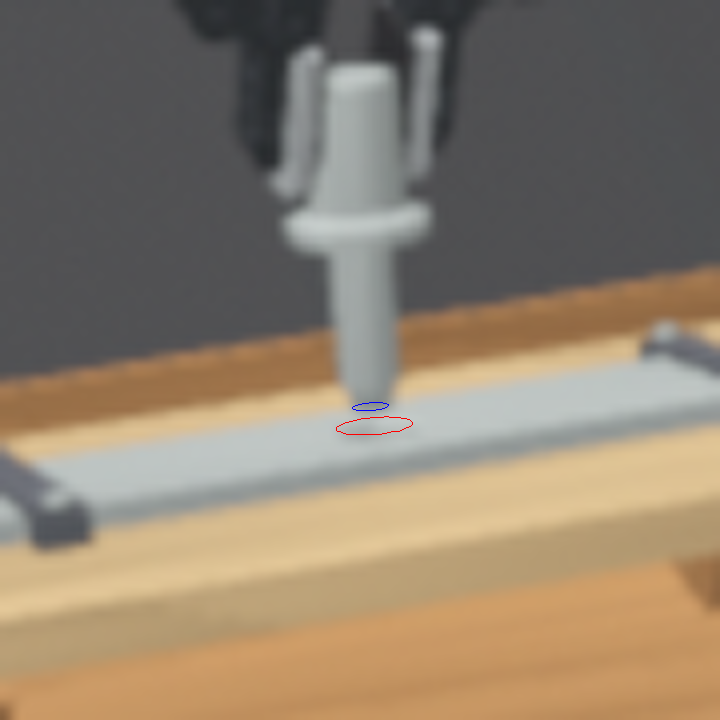

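View pics/c32_side.png

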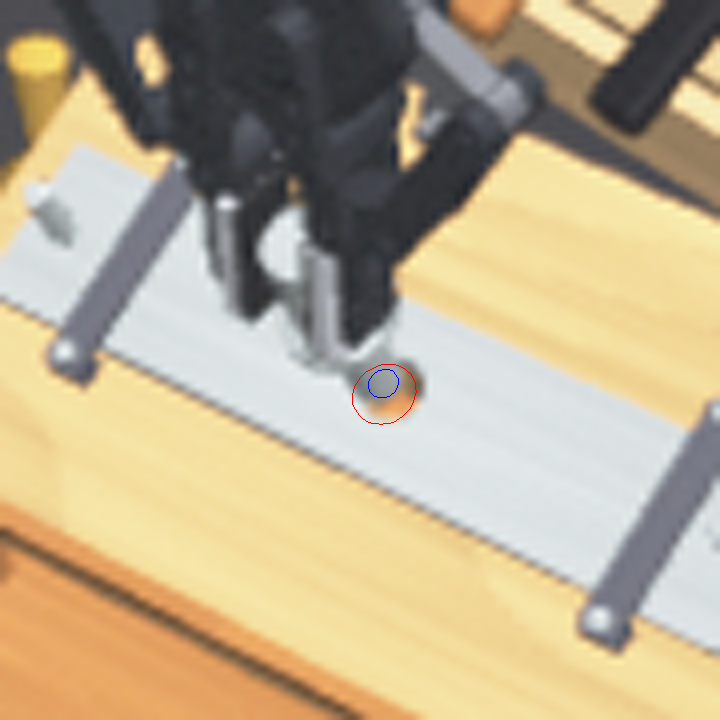

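Call:
arm_command --moves '[[[1, 0, -0.05, 0.02, 0], [1, 0.1, 0, 0.045, 0], [1, 0.1, 0, 0.045, 0], [1, 0.05, 0, 0.02, 0], [1, 0, 0, 0, 0], [1, 0, 0, 0, 0]]]'

```text
clock: 33.48
position: [0.5684, 0.1519, 0.231]
ee_rot: [-0.066, 0.704, 0.066, 0.704]
ft_force: [0.3, -0.3, -0.5]
grip_width: 0.22
```

```bash
python3 -c "
from look9 import *
print(BR.inv().apply(manip.get_obs()['ft_force']),manip.get_obs()['torque']);L('c33',0)"
```

```text
[ 0.0234 -0.3698 -0.5136] [ 0.0026 -0.0377  0.0052]
33.4833 [ 0.2952 -0.3207 -0.4594]
tip in bed mm [ 1.2957 -2.0897  3.7786]
```

View pics/c33_scene.png

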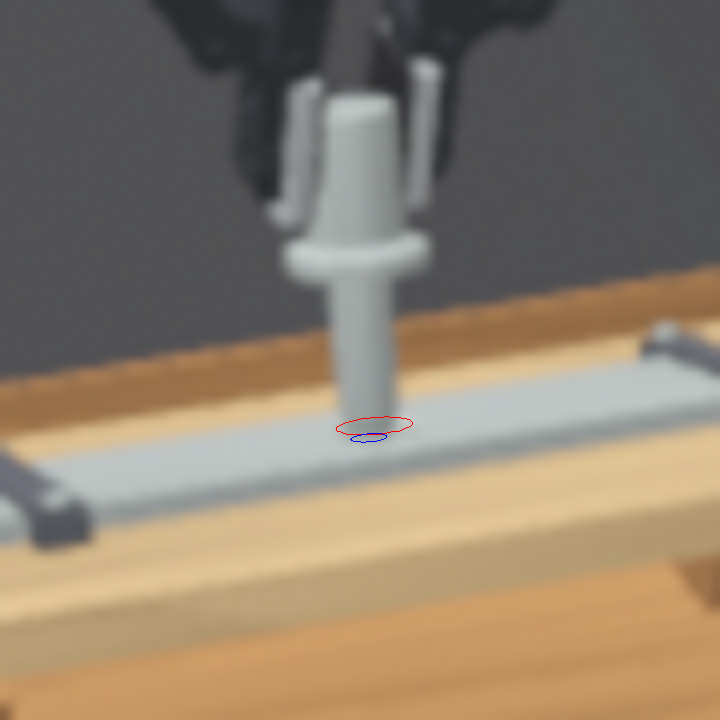

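View pics/c33_side.png

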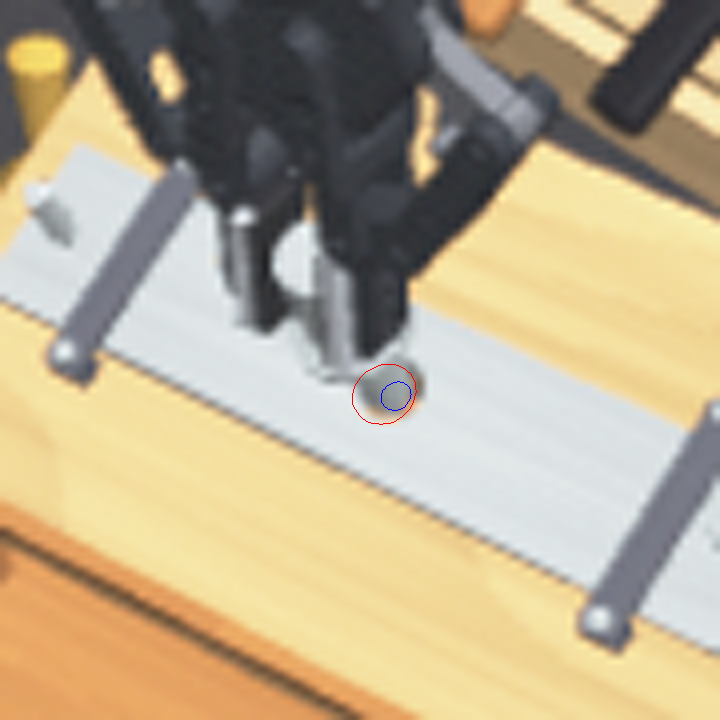

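Call:
arm_command --moves '[[[1, 0.07, -0.01, 0.032, 0], [1, 0.07, -0.01, 0.032, 0], [1, 0.07, 0, 0.032, 0], [1, 0, 0, 0, 0], [1, 0, 0, 0, 0]]]'

```text
clock: 34.0
position: [0.5711, 0.1524, 0.2258]
ee_rot: [-0.066, 0.704, 0.066, 0.704]
ft_force: [2.6, 2.8, -2.3]
grip_width: 0.221
```

```bash
python3 -c "
from bed import *
o=manip.get_obs();print(BR.inv().apply(o['ft_force']),o['torque'],inbed()*1e3)"
```

```text
[ 1.8679  2.3113 -3.3963] [ 0.6948 -0.4112  0.0805] [ 1.7647 -2.0416 -2.0633]
```

Call:
arm_command --moves '[[[1, -0.01, 0.03, 0.03, 0], [1, 0.07, 0, 0.032, 0], [1, 0.07, 0, 0.032, 0], [1, 0, 0, 0, 0], [1, 0, 0, 0, 0]]]'

```text
clock: 34.42
position: [0.5731, 0.1529, 0.2225]
ee_rot: [-0.066, 0.704, 0.066, 0.704]
ft_force: [0.6, 2.1, -1.5]
grip_width: 0.223
```

```bash
python3 -c "
from bed import *
o=manip.get_obs();print(BR.inv().apply(o['ft_force']),o['torque'],inbed()*1e3)"
```

```text
[ 0.3239  1.9529 -1.7497] [ 0.3275 -0.1596  0.0231] [ 2.2496 -1.9437 -5.9721]
```

Call:
arm_command --moves '[[[1, 0, 0.04, 0, 0], [1, 0.07, 0, 0.032, 0], [1, 0.07, 0, 0.032, 0], [1, 0.07, 0, 0.032, 0], [1, 0, 0, 0, 0], [1, 0, 0, 0, 0]]]'

```text
clock: 34.92
position: [0.5752, 0.1543, 0.2172]
ee_rot: [-0.066, 0.704, 0.066, 0.704]
ft_force: [0.9, -0.2, -1.4]
grip_width: 0.217
```

```bash
python3 -c "
from bed import *
o=manip.get_obs();print(BR.inv().apply(o['ft_force']),o['torque'],inbed()*1e3)"
```

```text
[ 0.201  -0.3156 -1.6054] [-0.0173  0.0093 -0.025 ] [  2.1833  -1.0421 -11.7396]
```

Call:
arm_command --moves '[[[1, 0.1, 0, 0.045, 0], [1, 0.1, 0, 0.045, 0], [1, 0.1, 0, 0.045, 0], [1, 0.1, 0, 0.045, 0], [1, 0, 0, 0, 0], [1, 0, 0, 0, 0]]]'

```text
clock: 35.42
position: [0.5796, 0.1552, 0.2071]
ee_rot: [-0.066, 0.704, 0.066, 0.704]
ft_force: [-0.4, -0.0, -1.0]
grip_width: 0.218
```

```bash
python3 -c "
from look9 import *
o=manip.get_obs();print(BR.inv().apply(o['ft_force']),o['torque'],inbed()*1e3);L('c34',0)"
```

```text
[-0.7677  0.0592 -0.7338] [-0.0527 -0.005   0.0276] [  2.2027  -0.917  -22.7609]
35.4167 [-0.4058 -0.0162 -0.9831]
tip in bed mm [  2.2027  -0.917  -22.7609]
```

View pics/c34_scene.png

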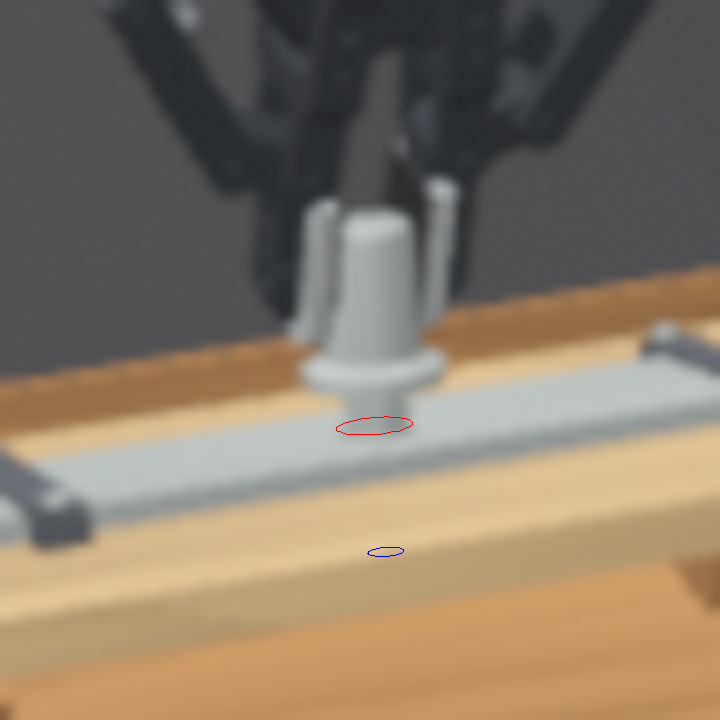

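Call:
arm_command --moves '[[[1, 0.1, 0, 0.045, 0], [1, 0.1, 0, 0.045, 0], [1, 0.1, 0, 0.045, 0], [1, 0, 0, 0, 0], [1, 0, 0, 0, 0]]]'

```text
clock: 35.93
position: [0.5829, 0.1559, 0.1996]
ee_rot: [-0.066, 0.704, 0.066, 0.704]
ft_force: [-0.2, -0.3, -1.0]
grip_width: 0.221
```

Call:
arm_command --moves '[[[1, 0.05, 0, 0.022, 0], [1, 0, 0, 0, 0], [1, 0, 0, 0, 0]]]'

```text
clock: 36.18
position: [0.5836, 0.156, 0.1987]
ee_rot: [-0.066, 0.704, 0.066, 0.704]
ft_force: [0.7, 0.4, -1.7]
grip_width: 0.222
```

```bash
python3 -c "
from look9 import *
o=manip.get_obs();print(BR.inv().apply(o['ft_force']),o['torque'],inbed()*1e3);L('c35',0)"
```

```text
[ 0.0025  0.2815 -1.8465] [-0.0006  0.0545  0.0402] [  2.457   -0.8613 -32.1291]
36.1833 [ 0.6901  0.4163 -1.685 ]
tip in bed mm [  2.457   -0.8613 -32.1291]
```

View pics/c35_scene.png

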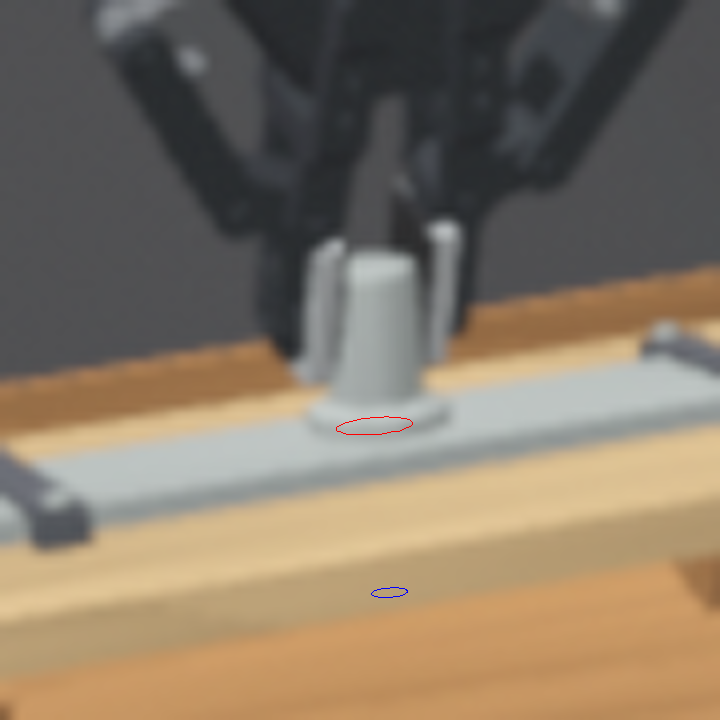

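Almost home; feel for the collar contact.

Call:
arm_command --moves '[[[1, 0.06, 0, 0.027, 0], [1, 0.03, 0, 0.013, 0], [1, 0, 0, 0, 0], [1, 0, 0, 0, 0]]]'

```text
clock: 36.62
position: [0.5843, 0.1561, 0.1974]
ee_rot: [-0.066, 0.704, 0.066, 0.704]
ft_force: [-7.8, -1.8, 10.0]
grip_width: 0.222
```

```bash
python3 -c "
from look9 import *
o=manip.get_obs();print(BR.inv().apply(o['ft_force']),o['torque'],inbed()*1e3)"
```

```text
[-3.2014 -0.3567 12.3757] [-0.3591  1.3131 -0.0868] [  2.5387  -0.8148 -33.5958]
```

Call:
arm_command --moves '[[[1, 0.02, 0, 0.01, 0], [1, 0, 0, 0, 0], [1, 0, 0, 0, 0], [0.4, 0, 0, 0, 0], [0.4, 0, 0, 0, 0], [0.4, 0, 0, 0, 0], [0.4, -0.3, 0, 0, 0], [0.4, -0.8, 0, 0, 0], [0.4, -0.9, 0, 0, 0], [0.4, -0.9, 0, 0, 0], [0.4, -0.9, 0, -0.3, 0], [0.4, 0, 0, 0, 0]]]' --force 25

```text
clock: 37.62
position: [0.5784, 0.1549, 0.2963]
ee_rot: [-0.065, 0.702, 0.066, 0.706]
ft_force: [0.3, 0.1, 0.7]
grip_width: 0.602
```

```bash
python3 -c "
from look9 import *
L('c36',0)
a=np.linspace(0,2*np.pi,60)
for n in ('scene','side','wrist'):
    I=manip.camera_info(n);im=manip.camera(n)[:,:,::-1];cv2.imwrite(f'pics/{n}36.png',im)
"
```

```text
37.6167 [0.2948 0.0774 0.705 ]
tip in bed mm [38.2625 -0.8176 59.0348]
```

View pics/c36_scene.png

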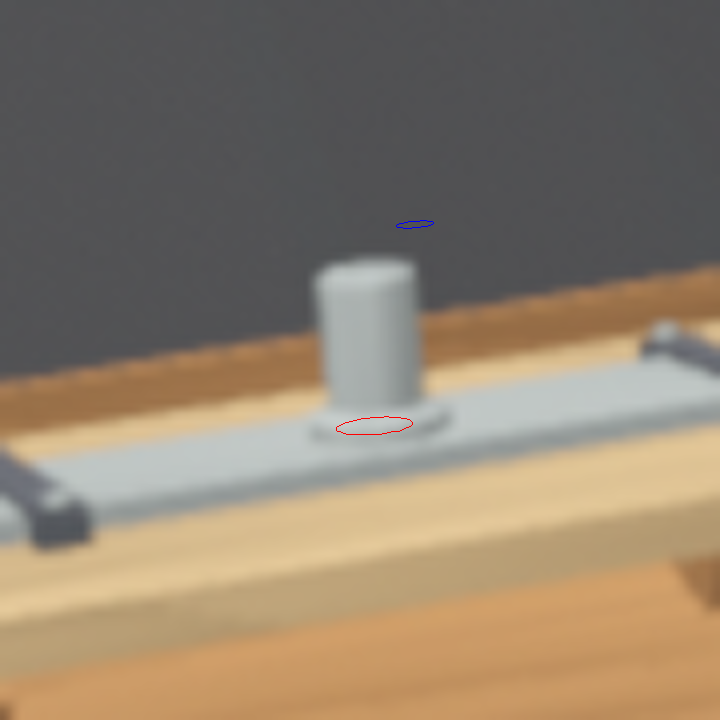

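View pics/c36_side.png

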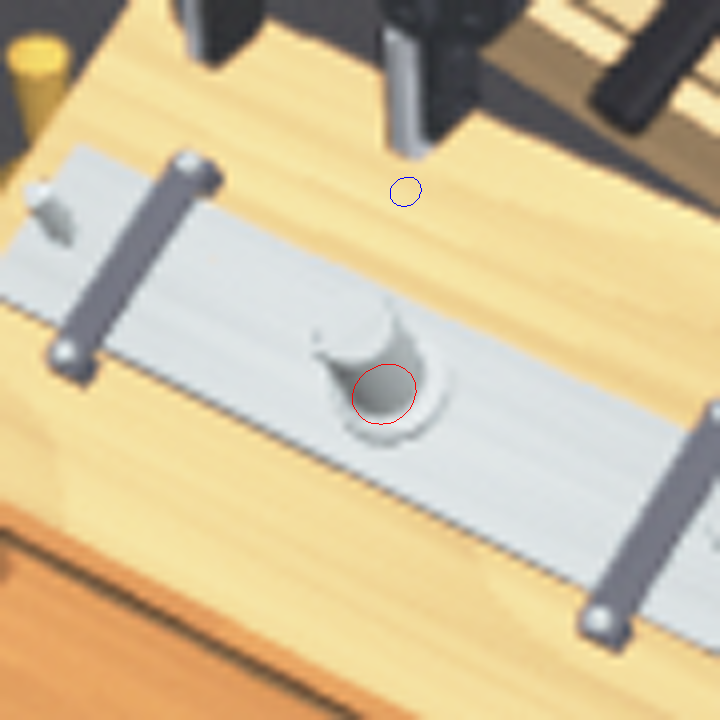

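View pics/side36.png

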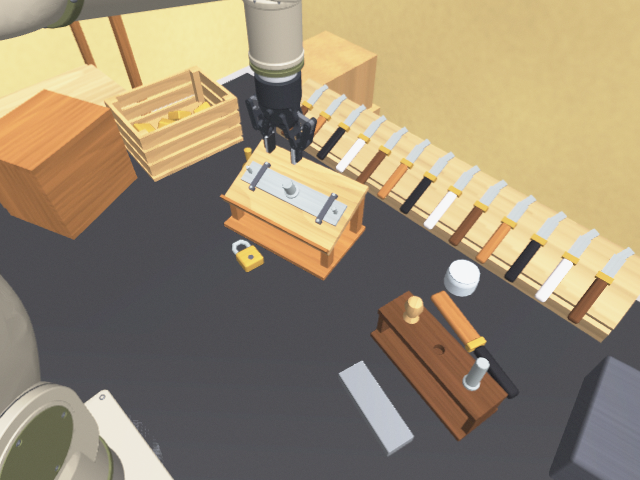

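View pics/scene36.png

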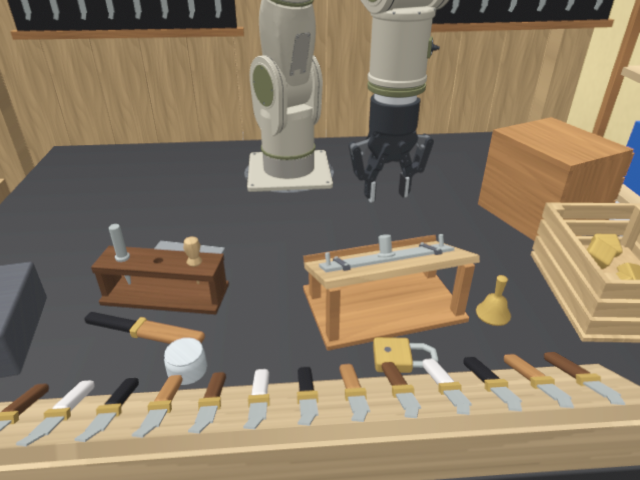

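View pics/wrist36.png

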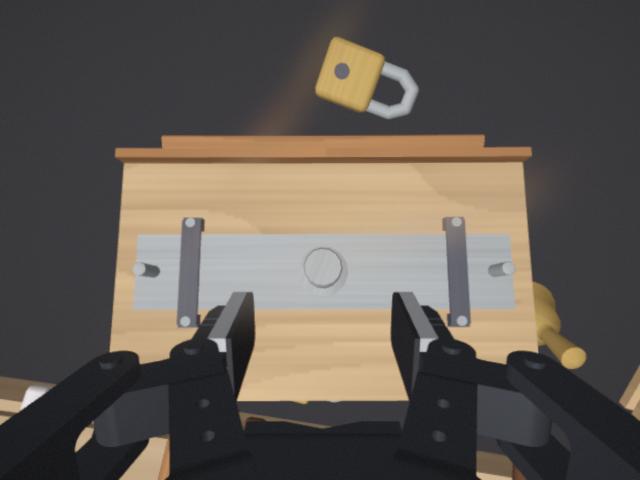

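```bash
python3 -c "
from h import *
a=cv2.imread('pics/scene36.png').astype(int);b=manip.camera('scene')[:,:,::-1].astype(int)
print(abs(a-b)[190:400].max(), manip.get_obs()['clock'])
a=cv2.imread('pics/scene0.png').astype(int);d=abs(a-b).max(2)[270:400]>40;print(np.argwhere(d)[:5],d.sum())
print(manip.hand_in())"
```

```text
37 37.9167
[[  0 320]
 [  0 321]
 [  0 322]
 [  0 323]
 [  1 321]] 10
the job is handed in; nothing more can be done
None
```

The bolt is fully home through bar and board, the drift is back in the rack, and I handed the job in at 37.9 s of the 67 s allowed.

**What I did**
- **Drift in:** I took it from the rack and tilted it 0.42 rad in the grip against the rim of its rack hole. I then worked it down through both holes, moving it sideways so the bar slid into line.
- **Full depth:** I stopped when the shoulder met the bar, at about 17 N along the axis and about 7 N sideways against the board.
- **Drift back:** I drew it out, set it upright and lowered it into its own rack hole.
- **Bolt in:** I tilted the bolt the same way and lowered it until its collar met the bar at about 14 N. Then I released it and backed the arm off.

**Last checks**
- **Bolt and drift:** The final pictures show the collar lying flat on the bar and the drift standing upright in its hole.
- **Awl and goods:** The awl and goods look unmoved. Comparing the lower part of the scene picture with the first one, only 10 pixels differ, the first few of them at the stand.
- **Forces:** The wrist force stayed far below its limit in every reading I took between moves.

**What disagreed**
- The stand's position measured from the wrist camera was about 5 mm off along x, as the other cameras and the contacts showed, so I corrected it before fitting the bolt.
- The side and scene cameras differed by 1–2 mm, so I finished the fit by feel.
- I had no direct measure of the last fraction of a millimetre under the collar beyond the contact force and the pictures.

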